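# Snap ring onto the swivel post of a monitor arm

### The arm

A 7-joint arm with a two-finger parallel gripper is mounted at the origin on the work surface. World frame = base frame: x ahead of the robot, y to its left, z up, the work surface at z = 0. Lengths are in m, angles in rad, forces in N, time in s.
With the tool pointing down it reaches from about 0.4 to 0.85 m from the base axis. Payload 4.4 kg.
Tool frame: the origin (TCP) lies between the finger pads; the fingertips stand 17 mm ahead of it and the grasp point (between the pads) lies 2 mm behind it; z points along the fingers, y is the direction in which the jaws open and shut (so a half turn about z gives the same grasp; the last joint's range is limited). The gripper opens to 94 mm and grips with 3 to 60 N. Pads are 16 mm wide; open, the fingers measure 119 mm over their backs; the gripper's body (75 mm by 177 mm) begins 78 mm behind the grasp point.
Start: joints at [-1.385, 0.628, 0.038, 1.517, -0.027, 0.996, -0.02], TCP at [0.162, 0.63, 0.193] pointing down, gripper open.
Joint ranges: [-3.06, 3.06], [-0.37, 2.12], [-1.25, 1.32], [0.18, 2.47], [-1.1, 4.24], [0.23, 1.98], [-2.94, 2.94]. Speed limits (rad/s): [2.57, 2.57, 3.14, 3.14, 3.14, 3.14, 3.14].

### API

Orientations are given as a rotation vector (axis times angle).
In Python, from workcell import r, grab_frame gives the robot as it stands.
- The arm moves only by the shell command python3 -m jog 'ROWS' [FORCE]. ROWS is JSON, a list that holds one entry, the list of rows, each a list of 7 numbers: the shift along the world's x, y, z in mm, then the turn, a rotation vector about the world's x, y, z in rad, then the opening, from 0 (shut) to 1 (fully open). A call has 1 to 20 rows; each row shifts and turns the commanded pose from where the row before left it; what a row does not reach is not made up. A row lasts 1/12 s, in which the tool goes at most 41.7 mm and 7.16 degrees, less where a joint would pass 70% of its speed; a pose out of reach is approached as far as the arm can. A call is refused whole if a number of a shift passes 41.7 or a number of a turn 0.125, either way. A call with a gripper value outside its range is refused whole. The fingers move at their own pace and stop on an object; FORCE is the grip in N (left out, the last holds). Time passes only in rows, so rows that do not move let the fingers close. It gives the time, the measured TCP pose, the force and the opening at its end, in the units of the state.
- r.state(): the state, without advancing time (a new reading comes with each control period).
- grab_frame(name): name is "scene" or "top"; returns a dict with "img" (384x512x3 uint8, blue, green, red), "depth" (384x512 float32, m along the optical axis (not along the pixel's ray), 0 where there is no reading), "fx", "fy", "cx", "cy" (pixels), "R" (3x3) and "t" (3): a world point X has camera coordinates R X + t. Camera axes: x right, y down, z forward; pixel columns grow to the right and rows downward; lengths in m; the calibration is good to about 2 mm. A picture is of the moment at which its call begins.
- r.sign_off(): hands the job in, once; it reports no verdict.
The state is a dict: "time_s": time; "qpos": joint angles; "qvel": joint speeds; "joint_torque": joint torques, N m; "tool_pos": TCP position; "tcp_rot": TCP orientation; "ft_force": force on the tool from outside, world axes, zero at the start; "ft_torque": the same for the moment, N m; "grip_width": finger opening in m.
Only numpy, scipy, OpenCV 4.12 (cv2) and the standard library are available. Lean on these libraries where they do the work, as an engineer would, in place of code of your own. Each camera call takes 0.05 s, during which the arm holds its last target.

### The job

Refit the monitor arm's snap ring: take the lock-ring pliers from their rack, put the jaws between the ends of the ring lying on the carton and squeeze to spread it, handling the ring only with the pliers. Carry it over to the upright post and, without forcing it, slide the spread ring down over the post's end until it is level with the groove just above the black bush. Finish holding it there: keep the pliers fully squeezed so the ring stays wide open around the groove, lying flat, and do not let go; leave the other things on the desk where they are.

Things in the scene. Friction and masses are not known exactly. Their poses are not given: they have to be found in the camera images.
- pliers: Lock-ring pliers, 190 mm long, 0.15 kg, nose down in the rack. Origin: pivot, 89 mm above the desk there; z points up to the handles, y is the line along which handles and jaws move, x across the flat side; same when turned half round. The pivot block, 20 (x) x 28 (y) mm, reaches 9 mm above and below the pivot and rests on the rack.
- pliers_grip (a point): Place to grip the black handles, along the pliers' y: midway between them, 80 mm above the pivot. Outer faces 64 mm apart here at rest (20 mm at the stop), lean outwards 0.1 rad at rest, 13 mm wide in x, from 41 to 107 mm above the pivot. Springs hold the handles apart: 7 N on each starts to move them, 10 N closes them, about 14 N with the ring in the jaws.
- pliers_left (a joint): Turn of the left (+y) leg, rad: 0 handles apart and jaws together; 0.275 at the stop, handles squeezed in and jaws spread. The stop prevents overspreading. Both legs turn alike.
- pliers_right (a joint): The same for the right (-y) leg.
- jaw_left (a point): Bottom of the V notch in the outer face of the left jaw, 70 mm below the pivot, 3 mm off the middle plane at rest. The notch runs along x, 6 mm long, 10 mm high at its mouth, 4 mm deep, and takes a ring end. At rest the jaws measure 15 mm over their noses and end 78 mm below the pivot. At the stop each notch has moved 19 mm outwards and 3 mm up from the pivot.
- jaw_right (a point): The same notch on the right (-y) jaw.
- rack: Grey pliers rack, 80 x 104 mm, 80 mm high, fixed; slot 12 (x) x 60 (y) mm, leaves the jaws room to spread. Origin: centre of its underside.
- carton: Closed cardboard carton of spare parts, 70 (x) x 80 (y) x 34 mm high, 0.45 kg. Origin: centre of its underside.
- ring: Open steel snap ring lying flat on the carton, C-shaped, 3 mm thick, 30 g, 37.5 mm inside and 48.5 mm outside diameter when relaxed. Origin: centre of that circle at half thickness; z up; x points through the gap. Its straight ends, at x = 17 to 29 mm, inner faces 23 mm apart, overhang the carton's edge by 12 mm or more.
- ring_gap (a point): Point between the ring's ends, 24 mm from its origin along x, at half thickness: the jaws go in here from above, pliers' y along the ring's y, notches 3 to 4 mm above the ring: as the handles close, the pliers sink between the fingers, and the notches with them by about 3 mm. Squeezing first takes up 8 mm of play on each side, then opens the ring, and the notches carry it.
- ring_eye (a point): Middle of the hole of the spread ring: 3.5 mm from the ring's origin along its x, at half thickness. This point belongs on the post's axis. At full spread the hole clears the 40 mm post by about 2 mm all round.
- ring_left (a joint): Spread of the ring's left (+y) arm, rad: 0 relaxed, 0.1 when the ring hugs the 40 mm post, about 0.25 with the pliers at their stop. Sprung shut, about 5 N at the end.
- ring_right (a joint): The same for the right (-y) arm.
- mount: Foot of a monitor arm bolted to the desk: round plate 110 mm wide, upright 40 mm steel post through the 62 mm aluminium hub (top at 52 mm) of the arm's link, whose elbow end lies 235 mm away along x and is 60 mm high. A black bush, 44 mm wide, stands round the post from 52 to 60 mm above the desk. Origin: on the post's axis at the desk.
- groove (a point): Centre of the groove on the post's axis, 63 mm above the desk. The groove is 36 mm in diameter and 6.5 mm high, from the bush's top (60 mm) to 66.5 mm; the ring belongs at this height.
- post_end (a point): Top of the post, on its axis, 84 mm above the desk. The last 8 mm taper from 40 to 30 mm diameter.
- screwdriver: Bystander: 190 mm screwdriver lying on the desk between the robot and the post; origin at its underside.
- washer: Bystander: plain closed steel washer, 62 mm across, 4 mm thick, lying flat; not the snap ring.
- mouse: Bystander: black computer mouse, 100 x 60 x 33 mm.
- mug: Bystander: white mug, 80 mm across, 95 mm high.
- bush: Bystander: spare black flanged bush, 54 mm across, 30 mm high, standing on the desk.
There are look-alikes about, which are no part of the job. Leave any pink or purple look-alike of the ring alone.

How it is judged:
On the way, in this order (a step that is already met when the one before it is completed fails the run):
1. the pliers are taken out of the rack, held by their handles (contact force between the fingers and pliers above 1 N and distance of pliers from where it was at the start of the episode above 0.06 m), for 0.1 s.
2. the ring is lifted clear of the carton, spread on the pliers' jaws (z of ring in the frame of carton above 0.055 m and contact force between pliers and ring above 1 N and value of joint each of ring_left, ring_right above 0.19 rad), for 0.2 s.
3. the spread ring is slid over the end of the post (horizontal distance between ring_eye and groove below 0.006 m and z of ring in the frame of groove below 0.016 m and contact force between pliers and ring above 1 N and value of joint each of ring_left, ring_right above 0.19 rad), for 0.1 s.
At the end, for the whole second after the job is handed in: The gripper keeps the pliers squeezed and they carry the ring: both ring arms open over 0.19 rad, ring at rest, level within 0.12 rad, its eye within 5 mm of the post's axis and 2.5 mm of the groove's height; ring and pliers each press on post or bush with under 12 N (value of joint each of ring_left, ring_right above 0.19 rad and z of ring_eye in the frame of groove between -0.0025 and 0.0025 m and horizontal distance between ring_eye and groove below 0.005 m and angle between ring's own z axis and vertical below 0.12 rad and linear speed of ring below 0.02 m/s and contact force between the fingers and pliers above 5 N and contact force between pliers and ring above 2 N and contact force between each of ring, pliers and mount below 12 N); the arm keeps its last pose, push and grip.
It fails at once if the gripper's fingers take hold of the ring (contact force between the fingers and ring above 1 N).
It fails at once if the ring is forced against the post or bush (contact force between ring and mount above 30 N).
It fails at once if the carton is pushed about (distance of carton from where it was at the start of the episode above 0.05 m).
It fails at once if a bystander is moved from its place (distance of any of screwdriver, washer, mouse, mug, bush from where it was at the start of the episode above 0.03 m).
It also fails if it takes over 48 s, if anything falls off the work surface, if the arm or the gripper's body presses on something with over 40 N, if the wrist force passes 120 N, or if a joint passes its speed limit or range.

## Working session

There is one attempt and no reset: what is moved stays moved. The work goes in short steps, Python scripts to look and compute and a shell command to move; the robot and the scene stay as the last step left them, time stands still between calls to the robot, and variables do not carry over. Pictures are saved under pics/ and viewed, and the job is handed in when it is done.

```bash
ls; mkdir -p pics; python3 - <<'E'
from workcell import r, grab_frame
import cv2,numpy as np
print(r.state())
for n in("scene","top"):
    f=grab_frame(n); cv2.imwrite(f"pics/{n}0.png",f["img"]); np.savez(f"{n}0.npz",**f); print(n,f["fx"],f["cx"],f["cy"],f["R"],f["t"], -f["R"].T@f["t"])
E
```

```text
pics
{'time_s': 0.0, 'qpos': array([-1.38479975,  0.62933542,  0.03844342,  1.51834759, -0.02699073,
        0.99630209, -0.0200188 ]), 'qvel': array([-0.00012486, -0.00033178,  0.00167562,  0.00062341,  0.0017123 ,
       -0.00114515,  0.00056646]), 'joint_torque': array([-1.69975624e-04, -5.49713159e+01,  1.14409391e+00, -1.86630231e+01,
       -5.20128768e-02,  2.37298943e-02,  1.65654933e-04]), 'tool_pos': array([0.16174894, 0.62884479, 0.19196765]), 'tcp_rot': array([-3.94473977e-01, -3.11652210e+00,  2.92674541e-03]), 'ft_force': array([-0.82198356, -0.40176489,  0.1085815 ]), 'ft_torque': array([-0.02763646, -0.04061734, -0.01814977]), 'grip_width': 0.09397977657168498}
scene 361.4267724005475 256.6050988175595 183.73758751110995 [[-0.37655329  0.92638074  0.00513248]
 [ 0.66504853  0.27417613 -0.69464948]
 [-0.64491711 -0.2581592  -0.71933007]] [ 0.20893811 -0.28842588  1.33907358] [1.13408499 0.23121742 0.76180864]
top 389.9413649916254 256.15155038238817 198.71528748098842 [[-0.01489118 -0.99961953 -0.0232174 ]
 [-0.99393852  0.01732806 -0.10856315]
 [ 0.10892416  0.02146003 -0.99381839]] [0.02427399 0.54390548 0.97447891] [ 0.43482579 -0.00607242  1.02806673]
```

View pics/scene0.png

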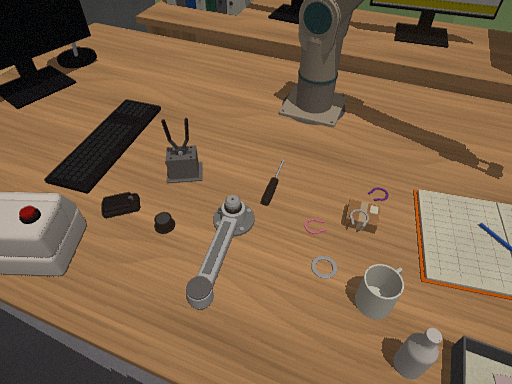

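View pics/top0.png

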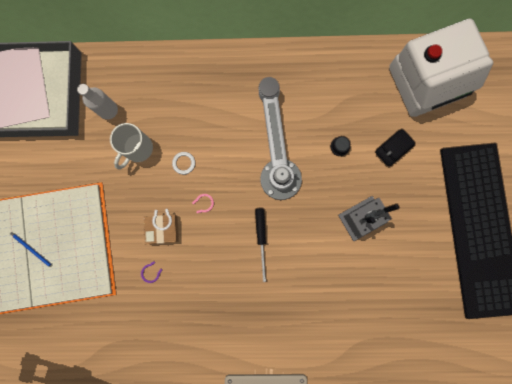

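```bash
python3 - <<'E'
import cv2,numpy as np
s=cv2.imread("pics/scene0.png");t=cv2.imread("pics/top0.png")
def c(im,x0,y0,w,h,k): return cv2.resize(im[y0:y0+h,x0:x0+w],None,fx=k,fy=k,interpolation=cv2.INTER_CUBIC)
a=np.hstack([c(t,135,185,80,60,5),c(s,320,185,80,60,5)])
b=np.hstack([c(t,335,190,80,60,5),c(s,145,110,80,60,5)*1])
# post
cv2.imwrite("pics/crop0.png",np.vstack([a,b]))
cv2.imwrite("pics/post0.png",np.hstack([c(t,250,150,64,60,6),c(s,200,185,64,60,6)]))
E
```

```text
(no output)
```

View pics/crop0.png

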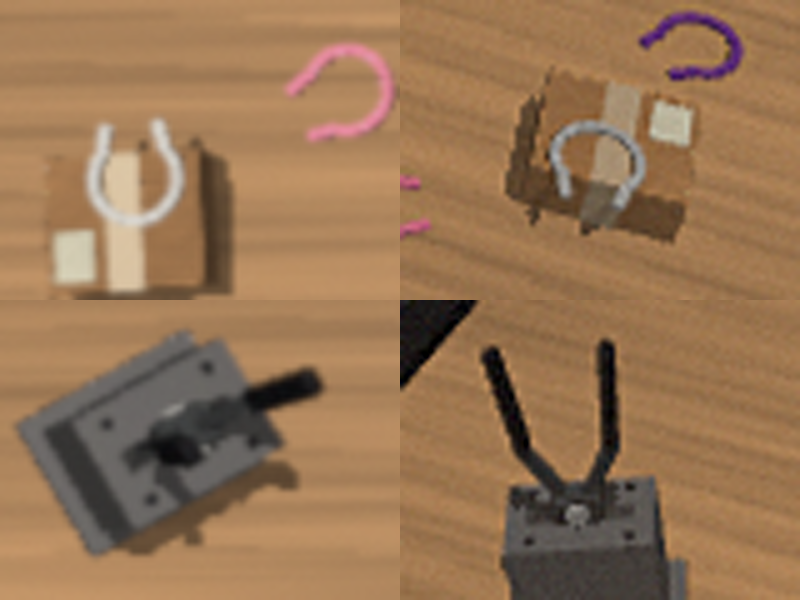

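View pics/post0.png

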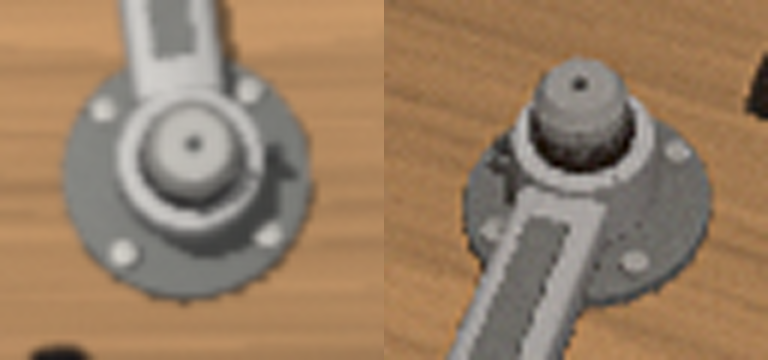

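```bash
cat > h.py <<'E'
import cv2,numpy as np
def load(n,k="0"):
    return dict(np.load(f"{n}{k}.npz"))
def ray(f,u,v):
    u=np.asarray(u,float);v=np.asarray(v,float)
    d=np.stack([(u-f["cx"])/f["fx"],(v-f["cy"])/f["fy"],np.ones_like(u)],-1)
    return -f["R"].T@f["t"], d@f["R"]
def onz(f,u,v,z):
    o,d=ray(f,u,v); return (o+d*((z-o[2])/d[...,2])[...,None])
def tri(f,a,g,b):
    A=[];B=[]
    for c,p in((f,a),(g,b)):
        o,d=ray(c,*p);d=d/np.linalg.norm(d);P=np.eye(3)-np.outer(d,d);A.append(P);B.append(P@o)
    A=np.vstack(A);x=np.linalg.lstsq(A,np.concatenate(B),rcond=None)[0];return x,np.linalg.norm(A@x-np.concatenate(B))
def cloud(f):
    v,u=np.mgrid[:384,:512];o,d=ray(f,u,v);return o+d*f["depth"][...,None]
def proj(f,X):
    p=np.asarray(X)@f["R"].T+f["t"];return np.stack([p[...,0]/p[...,2]*f["fx"]+f["cx"],p[...,1]/p[...,2]*f["fy"]+f["cy"]],-1)
def circ(p):
    A=np.c_[2*p[:,:2],np.ones(len(p))];s=np.linalg.lstsq(A,(p[:,:2]**2).sum(1),rcond=None)[0];return s[:2],np.sqrt(s[2]+s[0]**2+s[1]**2)
E
python3 - <<'E'
from h import *
np.set_printoptions(precision=4,suppress=True)
t,s=load("top"),load("scene")
print("post",tri(t,(282.2,174.0),s,(232.5,199.2)),onz(t,282.2,174.,.084),onz(s,232.5,199.2,.084))
for a in((398.6,206),(371,219)):
  for b in((163,120.4),(186,118.6)): print("handle",a,b,tri(t,a,s,b))
for n,f,box in(("top",t,(148,205,177,232)),("scene",s,(345,205,372,232))):
    x0,y0,x1,y1=box;im=f["img"][y0:y1,x0:x1];hsv=cv2.cvtColor(im,cv2.COLOR_BGR2HSV)
    m=(hsv[...,1]<45)&(hsv[...,2]>130)
    nl,lab,st,_=cv2.connectedComponentsWithStats(m.astype(np.uint8));k=1+np.argmax(st[1:,4]);m=lab==k
    print(m.sum());print("\n".join("".join("#" if q else "." for q in r) for r in m))
    vv,uu=np.nonzero(m);P=onz(f,uu+x0,vv+y0,.0355)
    c0=P.mean(0)[:2]
    for _ in range(30):
        # points of round part (x below c+0.008)
        q=P[P[:,0]<c0[0]+.008];c,rr=circ(q);c0=c
    print(n,"ring c",c,rr)
    e=P[np.linalg.norm(P[:,:2]-c,axis=1)>.0245];l=e[e[:,1]>c[1]].mean(0);g=e[e[:,1]<c[1]].mean(0)
    print("ends",l,g,"dir",np.arctan2(*(((l+g)/2)[:2]-c)[::-1]),np.arctan2(*((l-g)[:2])[::-1])-np.pi/2)
for n,f in(("top",t),("scene",s)):
    C=cloud(f);d=f["depth"]>0
    for nm,(zl,zh,xr,yr) in dict(rack=(.076,.084,(.3,.6),(-.45,-.1)),carton=(.030,.0345,(.3,.6),(.1,.4)),plate=(.081,.087,(.3,.7),(-.15,.1))).items():
        m=d&(C[...,2]>zl)&(C[...,2]<zh)&(C[...,0]>xr[0])&(C[...,0]<xr[1])&(C[...,1]>yr[0])&(C[...,1]<yr[1])
        p=C[m];
        if len(p)>5: print(n,nm,len(p),p.mean(0),cv2.minAreaRect((p[:,:2]*1000).astype(np.float32)))
E
```

```text
post (array([ 0.598 , -0.0494,  0.0821]), np.float64(0.001584900016163294)) [ 0.5981 -0.0504  0.084 ] [ 0.5992 -0.0476  0.084 ]
handle (398.6, 206) (163, 120.4) (array([ 0.5044, -0.2893,  0.1937]), np.float64(0.003042939558582458))
handle (398.6, 206) (186, 118.6) (array([ 0.4929, -0.2556,  0.2109]), np.float64(0.04247426976213316))
handle (371, 219) (163, 120.4) (array([ 0.493 , -0.2599,  0.1885]), np.float64(0.041521980497028856))
handle (371, 219) (186, 118.6) (array([ 0.4787, -0.2312,  0.1976]), np.float64(0.0009398135855331152))
116
.............................
.............................
.............................
.............................
..................##.........
.......##.........##.........
.......##.........##.........
.......##.........###........
.......##..........##........
.......##..........##........
......###..........###.......
......###...........###......
.....###.............##......
.....###.............##......
.....##..............###.....
.....##..............###.....
.....##..............###.....
.....##..............##......
.....##.........
[... 1446 characters left out ...]
carton 306 [0.4703 0.261  0.0333] ((477.84918212890625, 263.77313232421875), (83.88792419433594, 81.3154296875), 3.4863948822021484)
top plate 139 [ 0.5994 -0.05    0.0844] ((599.0111083984375, -50.47690200805664), (34.926719665527344, 33.492374420166016), 44.30393981933594)
scene rack 331 [ 0.4964 -0.257   0.0805] ((491.71429443359375, -260.8571472167969), (63.56276321411133, 83.49162292480469), 29.336305618286133)
scene carton 178 [0.4743 0.2641 0.0334] ((469.17596435546875, 263.5252685546875), (72.48249816894531, 78.10889434814453), 3.188906669616699)
scene plate 113 [ 0.6013 -0.0476  0.0843] ((600.3662109375, -47.71842956542969), (30.444904327392578, 33.3240966796875), 43.33407211303711)
```

```bash
python3 - <<'E'
from h import *
np.set_printoptions(precision=4,suppress=True)
t,s=load("top"),load("scene")
# enlarged, overlay predicted handle tips for hypotheses
def crop(f,x0,y0,w,h,k,pts):
    im=cv2.resize(f["img"][y0:y0+h,x0:x0+w],None,fx=k,fy=k,interpolation=cv2.INTER_CUBIC)
    for X,c in pts:
        u,v=proj(f,np.array(X)); cv2.circle(im,(int((u+.5-x0)*k),int((v+.5-y0)*k)),3,c,1)
    return im
P=[]
c=np.array([.4916,-.2605])
for a,col in((114,(0,255,0)),(118.5,(0,0,255))):
    d=np.array([np.cos(np.radians(a)),np.sin(np.radians(a))])
    n=np.array([-d[1],d[0]])
    for sg in(-1,1):
        P.append(((*(c+sg*d*.0305),.194),col))
    for sg in(-1,1):
        for sn in(-1,1): P.append(((*(c+sg*d*.03+sn*n*.006),.08),col))
        for sn in(-1,1): P.append(((*(c+sg*d*.052+sn*n*.04),.08),col))
cv2.imwrite("pics/pl.png",np.hstack([crop(t,335,190,70,60,5,P),crop(s,150,110,70,80,5,P)[:300]]))
C=cloud(t)
m=(C[...,0]>.55)&(C[...,0]<.87)&(abs(C[...,1]+.03)<.06)&(C[...,2]>.02)
for x in np.arange(.58,.86,.02):
    q=C[m&(abs(C[...,0]-x)<.006)]; print(round(x,2),np.percentile(q[:,2],[50,95,100]) if len(q) else None)
E
```

```text
0.58 [0.055  0.0847 0.0875]
0.6 [0.0825 0.0872 0.0889]
0.62 [0.0527 0.0825 0.0841]
0.64 [0.0474 0.0507 0.052 ]
0.66 [0.0474 0.0517 0.0528]
0.68 [0.0482 0.0511 0.0518]
0.7 [0.0486 0.051  0.0539]
0.72 [0.0477 0.051  0.0529]
0.74 [0.0479 0.0512 0.0532]
0.76 [0.0477 0.0516 0.0551]
0.78 [0.0484 0.052  0.0533]
0.8 [0.048  0.0529 0.0604]
0.82 [0.0597 0.0631 0.0641]
0.84 [0.0611 0.0637 0.0656]
0.86 [0.0615 0.0618 0.0618]
```

View pics/pl.png

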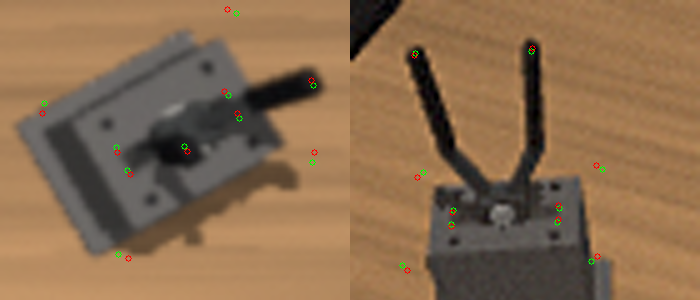

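```bash
python3 -m jog '[[[24,-32,5,0,0,0.0515,1],[24,-32,5,0,0,0.0515,1],[24,-32,5,0,0,0.0515,1],[24,-32,5,0,0,0.0515,1],[24,-32,5,0,0,0.0515,1],[24,-32,5,0,0,0.0515,1],[24,-32,5,0,0,0.0515,1],[24,-32,5,0,0,0.0515,1],[24,-32,5,0,0,0.0515,1],[24,-32,5,0,0,0.0515,1],[24,-32,5,0,0,0.0515,1],[24,-32,5,0,0,0.0515,1],[24,-32,5,0,0,0.0515,1],[24,-32,5,0,0,0.0515,1]]]' 5
python3 -m jog '[[[0,-33,0,0,0,0,1],[0,-33,0,0,0,0,1],[0,-33,0,0,0,0,1],[0,-33,0,0,0,0,1],[0,-33,0,0,0,0,1],[0,-33,0,0,0,0,1],[0,-33,0,0,0,0,1],[0,-33,0,0,0,0,1],[0,-33,0,0,0,0,1],[0,-33,0,0,0,0,1],[0,-33,0,0,0,0,1],[0,-33,0,0,0,0,1],[0,-33,0,0,0,0,1],[0,-12,0,0,0,0,1],[0,0,0,0,0,0,1],[0,0,0,0,0,0,1]]]'
cat > st.py <<'E'
from workcell import r
import numpy as np
from scipy.spatial.transform import Rotation as R
s=r.state();M=R.from_rotvec(s["tcp_rot"]).as_matrix()
print("t",s["time_s"],"pos",np.round(s["tool_pos"]*1000,1),"yang",np.degrees(np.arctan2(M[1,1],M[0,1])).round(2),"zax",M[:,2].round(4),"F",s["ft_force"].round(1),"T",s["ft_torque"].round(2),"w",round(s["grip_width"]*1000,1),"q",s["qpos"].round(2))
E
python3 st.py
```

```text
time_s: 1.27
tool_pos: [0.4985, 0.1796, 0.263]
tcp_rot: [0.734, -3.054, 0.0]
ft_force: [0.7, 0.9, -0.8]
grip_width: 0.0938
time_s: 2.6
tool_pos: [0.4977, -0.2586, 0.2624]
tcp_rot: [0.729, -3.055, -0.003]
ft_force: [0.2, 0.7, -0.8]
grip_width: 0.0943
t 2.6 pos [ 497.7 -258.6  262.4] yang 116.85 zax [-8.0e-04  1.5e-03 -1.0e+00] F [ 0.2  0.7 -0.8] T [ 0.05  0.01 -0.04] w 94.3 q [ 0.39  0.43  0.06  1.68 -0.03  1.04  2.5 ]
```

```bash
python3 -m jog '[[[-6,-2,0,0,0,0,1],[0,0,-30,0,0,0,1],[0,0,-30,0,0,0,1],[0,0,-35,0,0,0,1],[0,0,0,0,0,0,1]]]'
python3 st.py; cat > snap.py <<'E'
import sys,numpy as np,cv2
from workcell import grab_frame
from h import *
k=sys.argv[1]; X=np.array([float(v) for v in sys.argv[2:5]]); W=int(sys.argv[5]) if len(sys.argv)>5 else 80
o=[]
for n in("top","scene"):
    f=grab_frame(n);np.savez(f"{n}{k}.npz",**f);u,v=proj(f,X).astype(int)
    x0=max(0,min(512-W,u-W//2));y0=max(0,min(384-W,v-W//2));print(n,"crop origin",x0,y0,"scale",400/W)
    o.append(cv2.resize(f["img"][y0:y0+W,x0:x0+W],(400,400),interpolation=cv2.INTER_CUBIC))
cv2.imwrite(f"pics/s{k}.png",np.hstack(o))
E
python3 snap.py 1 .49 -.26 .15 100
```

```text
time_s: 3.02
tool_pos: [0.4879, -0.2569, 0.1628]
tcp_rot: [0.733, -3.046, -0.013]
ft_force: [-1.7, 0.9, -0.2]
grip_width: 0.0943
t 3.0167 pos [ 487.9 -256.9  162.8] yang 117.07 zax [-0.0099  0.006  -0.9999] F [-1.7  0.9 -0.2] T [0.12 0.07 0.  ] w 94.3 q [ 0.4   0.53  0.05  1.82 -0.04  0.81  2.51]
top crop origin 328 164 scale 4.0
scene crop origin 127 82 scale 4.0
```

View pics/s1.png

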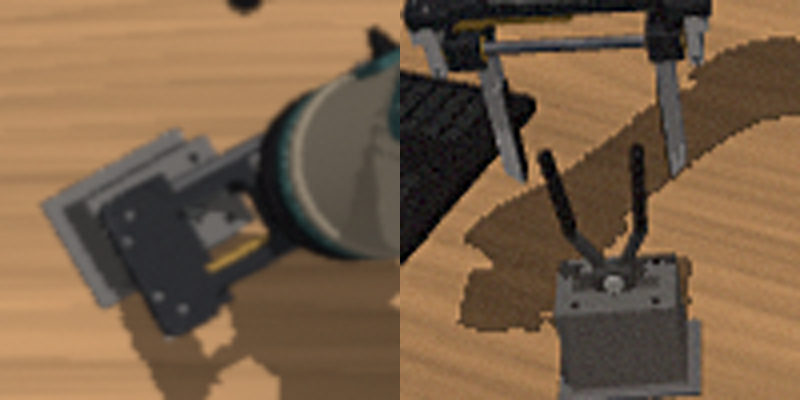

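```bash
python3 st.py; python3 - <<'E'
from h import *
s=load("scene","1")
for z in(.146,.163,.196):
  for a in(-.047,.047,0): print(z,a,(proj(s,[.488+a*np.cos(np.radians(117)),-.257+a*np.sin(np.radians(117)),z])-[127,82])*4+[400,0])
print((proj(s,[.4916,-.2605,.196])-[127,82])*4+[400,0])
E
python3 snap.py 2 .49 -.26 .15 100
```

```text
t 3.1167 pos [ 491.6 -259.5  167.8] yang 117.02 zax [-0.002   0.0016 -1.    ] F [0.3 0.5 0.1] T [ 0.01 -0.04 -0.03] w 94.4 q [ 0.4   0.52  0.05  1.81 -0.04  0.81  2.51]
0.146 -0.047 [537.43182208 211.21035919]
0.146 0.047 [676.6650709  204.45627925]
0.146 0 [607.25679526 207.8232124 ]
0.163 -0.047 [532.76122019 191.15261697]
0.163 0.047 [673.76647343 184.43514632]
0.163 0 [603.47749782 187.78370334]
0.196 -0.047 [523.35033233 150.73787663]
0.196 0.047 [667.92735601 144.10331429]
0.196 0 [595.86338256 147.41029151]
[588.3713141  149.20919097]
top crop origin 328 164 scale 4.0
scene crop origin 127 82 scale 4.0
```

View pics/s2.png

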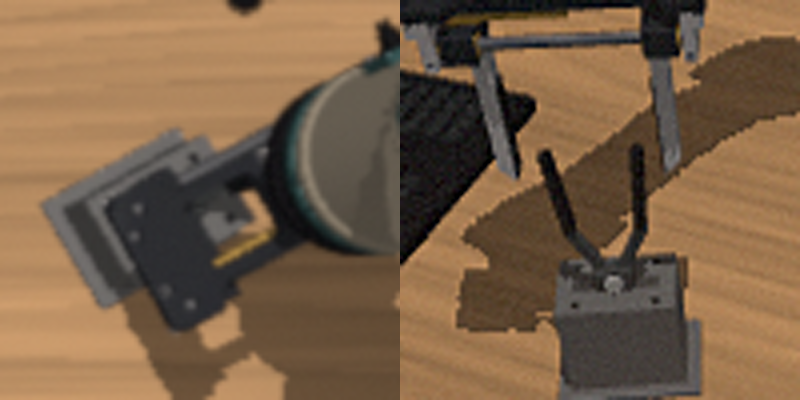

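```bash
python3 - <<'E'
from h import *
np.set_printoptions(precision=4,suppress=True)
s=load("scene","2");C=cloud(s)
for lab,(x,y) in dict(tipL=(512,172),tipLup=(500,140),tipR=(671,160),tipRup=(665,120),handL=(545,157),handR=(638,155)).items():
    u=127+(x-400)/4;v=82+y/4
    p=C[int(v)-1:int(v)+2,int(u)-2:int(u)+3].reshape(-1,3);p=p[p[:,2]>.1];print(lab,len(p),np.median(p,0) if len(p) else "")
q=C[75:135,140:215].reshape(-1,3);q=q[(q[:,2]>.13)&(q[:,2]<.24)]
for z in np.arange(.14,.24,.01):
    a=q[abs(q[:,2]-z)<.005]; d=(a[:,:2]-[.4916,-.2595])@[np.cos(np.radians(117)),np.sin(np.radians(117))];n=(a[:,:2]-[.4916,-.2595])@[-np.sin(np.radians(117)),np.cos(np.radians(117))]
    print(round(z,2),[ (len(d[(d>l)&(d<=l+.02)]),round(n[(d>l)&(d<=l+.02)].mean()*1000,1)) if ((d>l)&(d<=l+.02)).any() else 0 for l in(-.08,-.06,-.04,-.02,0,.02,.04,.06)])
E
```

```text
tipL 10 [ 0.523  -0.3013  0.188 ]
tipLup 15 [ 0.5233 -0.3029  0.2133]
tipR 12 [ 0.4753 -0.2109  0.1913]
tipRup 15 [ 0.4749 -0.21    0.2226]
handL 12 [ 0.5081 -0.2844  0.1946]
handR 12 [ 0.4807 -0.2328  0.194 ]
0.14 [0, 0, 0, 0, 0, 0, 0, 0]
0.15 [0, 0, (7, np.float64(-2.9)), 0, 0, (8, np.float64(-1.8)), 0, 0]
0.16 [0, 0, (12, np.float64(-4.6)), 0, 0, (10, np.float64(-3.2)), 0, 0]
0.17 [0, 0, (12, np.float64(-4.4)), 0, 0, (8, np.float64(-4.6)), 0, 0]
0.18 [0, (2, np.float64(-7.7)), (13, np.float64(-3.6)), 0, 0, (8, np.float64(-5.4)), (1, np.float64(-7.7)), 0]
0.19 [(1, np.float64(-7.7)), (16, np.float64(-4.4)), (15, np.float64(-2.9)), 0, 0, (15, np.float64(-3.4)), (13, np.float64(-8.0)), 0]
0.2 [(1, np.float64(-9.1)), (20, np.float64(-7.4)), (7, np.float64(-1.7)), 0, 0, (7, np.float64(1.0)), (15, np.float64(-8.2)), 0]
0.21 [0, (19, np.float64(-6.2)), 0, 0, 0, 0, (18, np.float64(-6.9)), 0]
0.22 [(1, np.float64(-7.0)), (21, np.float64(-5.7)), 0, 0, 0, 0, (18, np.float64(-8.4)), 0]
0.23 [(1, np.float64(-6.6)), (25, np.float64(-6.4)), 0, 0, 0, 0, (16, np.float64(-5.3)), 0]
```

```bash
python3 -m jog '[[[0,0,0,0,0,0,0.74],[0,0,0,0,0,0,0.74],[0,0,0,0,0,0,0.74],[0,0,0,0,0,0,0.74]]]' 5;python3 snap.py 3 .49 -.26 .15 100
```

```text
time_s: 3.55
tool_pos: [0.4923, -0.2617, 0.1687]
tcp_rot: [-0.73, 3.055, -0.001]
ft_force: [-0.3, -0.3, 0.2]
grip_width: 0.0715
top crop origin 328 164 scale 4.0
scene crop origin 127 82 scale 4.0
```

View pics/s3.png

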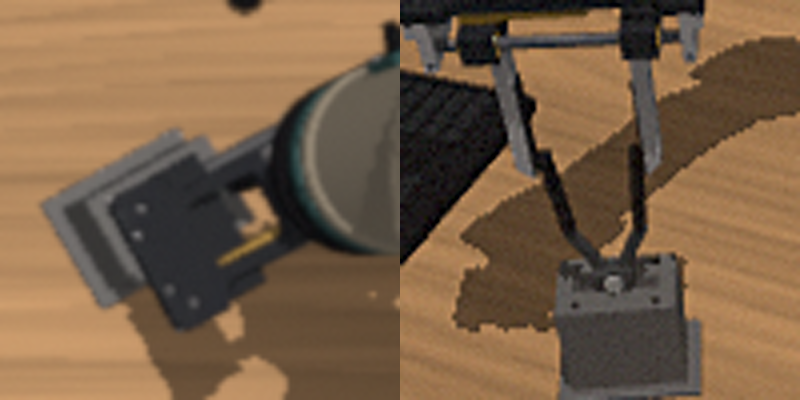

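```bash
python3 st.py; python3 - <<'E'
from h import *
np.set_printoptions(precision=1,suppress=True,linewidth=200)
s=load("scene","3")
cv2.imwrite("pics/fing.png",cv2.resize(s["img"][70:150,140:220],(800,800)[:2],interpolation=cv2.INTER_NEAREST)[:600])
C=cloud(s)*1000
for v in range(84,140,4): print(v,C[v,150:196:3,2])
E
```

```text
t 3.65 pos [ 492.1 -261.5  168.3] yang 116.88 zax [ 5.e-04 -1.e-04 -1.e+00] F [-0.8  0.   0.4] T [ 0.16  0.01 -0.  ] w 69.8 q [ 0.4   0.52  0.05  1.81 -0.04  0.81  2.51]
84 [314.1 313.5 313.8 313.5 312.5 312.8 312.3 309.7   2.4  -0.2   2.3 301.3 304.  303.7 315.5 314.9]
88 [302.1 285.6   1.3  -2.3   0.2   0.2   0.9   0.6   3.5   1.6  -1.7 302.3 302.8 303.2 279.7   0. ]
92 [298.4 295.9 296.  294.8 294.3 294.  294.2 294.9 294.2 293.4 293.5 295.4 296.7 293.5 291.2 291.4]
96 [289.1 273.6   3.5  -2.2   1.    2.1  -0.6   0.7   2.9   0.1   0.4 285.7 285.1 284.3   3.1   1.7]
100 [261.8 261.8 251.3  -0.    0.6   0.3   0.4   0.6  -0.4   1.7   2.1   3.7 258.1 253.2  -1.3   2.8]
104 [ 21.1 250.  247.3  -1.3  -1.   -0.9   0.1   1.5   1.3   1.7  -0.8   1.7 246.6 245.9   0.5   2.4]
108 [ 17.4 239.4 238.9  12.6   1.2   0.2   0.5   1.4   1.1   0.    1.    0.9 234.5 234.6  -2.3   1.5]
112 [ 19.  227.3 226.6 215.4   4.    0.7   0.3   0.9   0.9   2.4  -1.1   1.  221.8 221.3  -1.    0.1]
116 [ 17.4   7.  215.4 209.5   0.2   2.5   1.5   0.3   1.3   3.9   1.3  -0.1  -1.1 209.8  -2.4   3.9]
120 [  8.9  -0.1 201.5 202.3 196.9   3.3   1.2  -0.7   0.4   1.5   1.1   1.2 195.1 197.7  -1.    0.6]
124 [  2.2   0.6  -0.6 189.6 187.2 185.4   0.9   0.1   2.1   0.9   0.2   0.3 182.2 185.3  -1.8   3.6]
128 [  1.8   1.4  -0.4   3.4   1.2 174.6   1.4   0.1   0.3   1.3   2.2  -0.1 169.5   3.3   0.5   1.8]
132 [ -1.8   0.9   0.3   0.8   0.1 161.9 156.5   1.9   1.7   1.5   1.8  -0.2 157.1   2.5  -0.4   1.4]
136 [  3.5   1.4   0.3   0.8   3.5   2.1 146.5  -0.1  -1.6   1.8  -0.3   1.9 143.2   1.    1.5  -0.7]
```

View pics/fing.png

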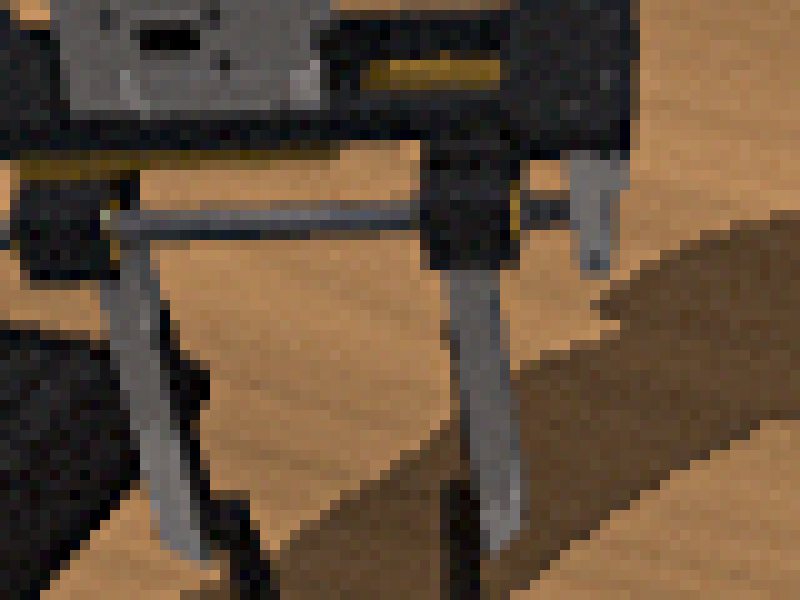

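```bash
python3 -m jog '[[[0,0,0,0,0,0,0.9],[0,0,0,0,0,0,0.9],[0,0,0,0,0,0,0.9],[0,0,-10,0,0,0,0.9],[0,0,-10,0,0,0,0.9],[0,0,-11,0,0,0,0.9],[0,0,0,0,0,0,0.9],[0,0,0,0,0,0,0.76],[0,0,0,0,0,0,0.72],[0,0,0,0,0,0,0.72],[0,0,0,0,0,0,0.72]]]' 5;python3 snap.py 4 .49 -.26 .15 100; python3 st.py
python3 - <<'E'
from h import *
np.set_printoptions(precision=1,suppress=True,linewidth=200)
s=load("scene","4")
C=cloud(s)*1000
for v in range(116,150,2): print(v,C[v,150:196:2,2])
E
```

```text
time_s: 4.57
tool_pos: [0.4921, -0.2615, 0.1372]
tcp_rot: [-0.73, 3.055, -0.001]
ft_force: [-0.0, -0.5, -2.7]
grip_width: 0.0689
top crop origin 328 164 scale 4.0
scene crop origin 127 82 scale 4.0
t 4.6667 pos [ 492.  -261.6  137.1] yang 116.88 zax [ 4.e-04 -2.e-04 -1.e+00] F [ 0.6 -0.1 -1.1] T [0.08 0.04 0.04] w 68.6 q [ 0.41  0.57  0.05  1.84 -0.04  0.74  2.52]
116 [ 16.7  11.8 214.6 214.9 214.4 204.2  -0.3   0.2   0.   -1.    1.6   0.7   1.4   1.6   4.4   1.3   0.2   0.7   0.8 209.9 208.4   3.1   2.7]
118 [ 14.    5.8   0.3 209.3 208.8 200.4   0.6   1.   -0.2   1.6   0.5   1.8   4.    3.1   2.    1.3  -1.1 196.3 196.  202.4 204.8   0.8   1.6]
120 [  4.9   1.   -0.9 202.5 200.5 197.3 195.8 194.7   2.5   1.8  -0.1  -0.4   0.2   2.2   0.9   2.4   1.  194.6 195.4 196.1 196.4 187.8  -0. ]
122 [  0.1   1.8  -0.5 194.9 195.8 193.5 192.  193.    0.7  -0.2   0.8   1.4   3.4   0.7   0.6   0.1  -1.2 188.6 189.4 191.5 190.3 187.4   2.4]
124 [ -0.1   1.8 761.8 189.8 190.2 189.5 186.3 187.1   2.2  -0.9  -0.9   0.5   1.6   3.    1.    1.1  -0.4 183.5 183.5 186.1 186.  183.9  -0.6]
126 [  4.   -
[... 1014 characters left out ...]
1.6   2.3   1.6   1.2   0.4   1.    3.1 131.7 131.7   0.7   2.1   1.2  -0.4   0.4  -0.7 123.6 126.    1.1   2.3   1.8  -0. ]
142 [  3.2   0.3   0.8  -0.6   2.6  -1.1  -1.2   0.2   1.6   2.1 125.1 122.8   1.7   2.2  -3.    0.7   0.9 120.6 121.3   0.3  -0.3   0.6   1.9]
144 [  1.5   1.6   0.9   2.8   0.3  -1.7   2.3   0.6  -0.2   0.2   0.9 112.6 115.3   1.    2.   -0.6 110.6 114.8   0.9  -0.2   2.4   1.6   0.1]
146 [  0.8   1.7   1.5  -0.2   0.5   0.4  -0.7  -1.8   1.4   2.5  -0.6   2.1 109.4 108.6  98.5  98.  107.9 106.5  81.9  82.   79.9  80.3  81.8]
148 [ -0.5   1.5  -0.2  -1.    0.7   0.1   1.4   1.    3.3  82.3  81.7  81.6  80.3  99.9 100.6 100.8  99.9  98.5  82.9  79.3  83.8  82.1  77.7]
```

View pics/s4.png

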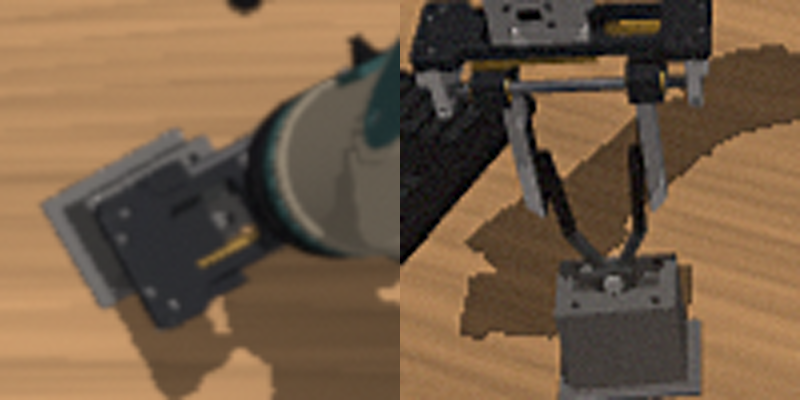

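```bash
python3 -m jog '[[[0,0,0,0,0,0,0.62],[0,0,0,0,0,0,0.62],[0,0,0,0,0,0,0.62],[0,0,0,0,0,0,0.62],[0,0,0,0,0,0,0.62],[0,0,0,0,0,0,0.62]]]' 12; python3 st.py
```

```text
time_s: 5.17
tool_pos: [0.493, -0.2618, 0.1384]
tcp_rot: [-0.73, 3.053, -0.002]
ft_force: [0.5, 1.3, 8.7]
grip_width: 0.0587
t 5.1667 pos [ 493.  -261.8  138.4] yang 116.88 zax [ 0.0026 -0.001  -1.    ] F [0.5 1.3 8.7] T [ 0.26  0.21 -0.  ] w 58.7 q [ 0.41  0.56  0.05  1.84 -0.04  0.74  2.52]
```

```bash
python3 -m jog '[[[0,0,5,0,0,0,0.62],[0,0,8,0,0,0,0.62],[0,0,10,0,0,0,0.62],[0,0,12,0,0,0,0.62],[0,0,15,0,0,0,0.62],[0,0,15,0,0,0,0.62],[0,0,15,0,0,0,0.62],[0,0,15,0,0,0,0.62],[0,0,10,0,0,0,0.62],[0,0,0,0,0,0,0.62],[0,0,0,0,0,0,0.62]]]' 12; python3 st.py;python3 snap.py 5 .49 -.26 .2 130
```

```text
time_s: 6.08
tool_pos: [0.4921, -0.2615, 0.2423]
tcp_rot: [-0.73, 3.055, -0.001]
ft_force: [0.5, -0.2, -1.8]
grip_width: 0.0582
t 6.0833 pos [ 492.1 -261.5  242.3] yang 116.88 zax [ 9.e-04 -4.e-04 -1.e+00] F [ 0.5 -0.2 -1.8] T [0.07 0.04 0.03] w 58.2 q [ 0.4   0.44  0.06  1.72 -0.03  0.98  2.51]
top crop origin 320 148 scale 3.076923076923077
scene crop origin 109 52 scale 3.076923076923077
```

View pics/s5.png

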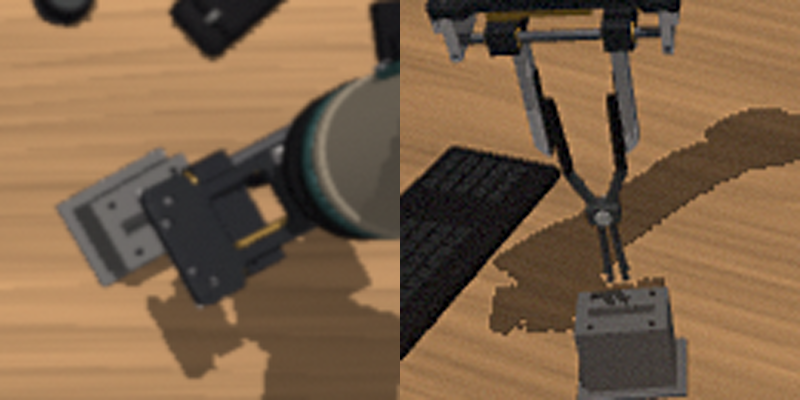

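```bash
python3 -m jog '[[[1,12,2,0,0,-0.01,0.62],[1,24,0,0,0,-0.026,0.62],[1,32,0,0,0,-0.026,0.62],[1,35,0,0,0,-0.026,0.62],[1,35,0,0,0,-0.026,0.62],[1,35,0,0,0,-0.026,0.62],[1,35,0,0,0,-0.026,0.62],[1,35,0,0,0,-0.026,0.62],[1,35,0,0,0,-0.026,0.62],[1,35,0,0,0,-0.026,0.62],[1,35,0,0,0,-0.026,0.62],[1,35,0,0,0,-0.026,0.62],[2,35,0,0,0,-0.026,0.62],[2,35,0,0,0,-0.026,0.62],[2,32,0,0,0,-0.026,0.62],[2,24,0,0,0,-0.01,0.62],[2,12,0,0,0,0,0.62],[0,0,0,0,0,0,0.62],[0,0,0,0,0,0,0.62]]]'; python3 st.py;python3 snap.py 6 .51 .26 .1 110
```

```text
time_s: 7.77
tool_pos: [0.5137, 0.2581, 0.243]
tcp_rot: [0.134, -3.137, 0.003]
ft_force: [0.5, 0.1, -2.0]
grip_width: 0.0581
t 7.7667 pos [513.7 258.1 243. ] yang 94.89 zax [-0.0014 -0.0022 -1.    ] F [ 0.5  0.1 -2. ] T [-0.03 -0.05  0.01] w 58.1 q [-0.54  0.47  0.04  1.67 -0.02  1.01  1.16]
top crop origin 98 156 scale 3.6363636363636362
scene crop origin 308 150 scale 3.6363636363636362
```

View pics/s6.png

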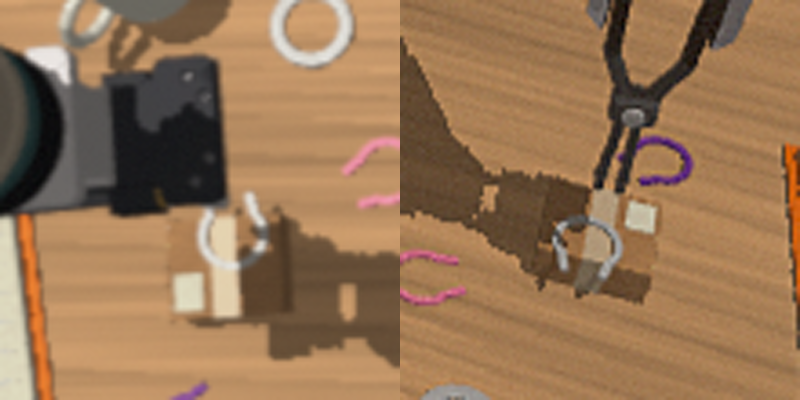

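```bash
cat > jaw.py <<'E'
import sys
from h import *
np.set_printoptions(precision=1,suppress=True,linewidth=200)
k=sys.argv[1]
s=load("scene",k);C=cloud(s)*1000
from workcell import r
p=r.state()["tool_pos"]*1000
m=(abs(C[...,0]-p[0])<35)&(abs(C[...,1]-p[1])<45)&(C[...,2]>45)&(C[...,2]<p[2]+60)
h=C[m]
for z in np.arange(45,p[2]+20,8):
    q=h[abs(h[:,2]-z)<4]
    if len(q):print(int(z),len(q),"x med",np.median(q[:,0]).round(1),"y min/mid/max",q[:,1].min().round(1),((q[:,1].min()+q[:,1].max())/2).round(1),q[:,1].max().round(1))
E
python3 jaw.py 6
```

```text
117 6 x med 514.7 y min/mid/max 249.3 258.9 268.5
125 14 x med 514.8 y min/mid/max 251.3 259.6 267.9
133 17 x med 515.3 y min/mid/max 247.2 257.8 268.4
141 13 x med 515.4 y min/mid/max 248.5 258.5 268.4
149 18 x med 515.8 y min/mid/max 248.7 258.1 267.5
157 15 x med 515.9 y min/mid/max 249.4 258.5 267.6
165 17 x med 515.1 y min/mid/max 249.5 258.1 266.7
173 16 x med 515.1 y min/mid/max 249.6 257.8 266.0
181 6 x med 515.9 y min/mid/max 250.9 257.7 264.6
189 22 x med 522.9 y min/mid/max 243.6 257.7 271.7
197 40 x med 524.1 y min/mid/max 243.2 257.7 272.3
205 73 x med 517.9 y min/mid/max 244.3 257.8 271.3
213 31 x med 516.1 y min/mid/max 241.1 257.4 273.7
221 34 x med 516.0 y min/mid/max 237.3 257.3 277.3
229 29 x med 515.6 y min/mid/max 235.5 257.6 279.7
237 20 x med 516.4 y min/mid/max 232.3 257.9 283.6
245 32 x med 518.7 y min/mid/max 231.7 257.1 282.5
253 27 x med 518.4 y min/mid/max 230.2 256.8 283.5
261 53 x med 519.8 y min/mid/max 219.4 257.4 295.4
```

```bash
python3 -m jog '[[[1,2,-10,0,0,0,0.62],[0,0,-15,0,0,0,0.62],[0,0,-15,0,0,0,0.62],[0,0,-15,0,0,0,0.62],[0,0,-10,0,0,0,0.62],[0,0,-5,0,0,0,0.62],[0,0,0,0,0,0,0.62],[0,0,0,0,0,0,0.62]]]'; python3 st.py;python3 snap.py 7 .505 .26 .06 50; python3 jaw.py 7
```

```text
time_s: 8.53
tool_pos: [0.5152, 0.2612, 0.174]
tcp_rot: [-0.133, 3.139, -0.0]
ft_force: [-0.5, 1.0, -1.3]
grip_width: 0.0586
t 8.5333 pos [515.2 261.2 174. ] yang 94.85 zax [ 2.e-04 -0.e+00 -1.e+00] F [-0.5  1.  -1.3] T [0.03 0.04 0.03] w 58.6 q [-0.54  0.55  0.04  1.75 -0.03  0.85  1.16]
top crop origin 133 189 scale 8.0
scene crop origin 335 189 scale 8.0
45 1 x med 516.4 y min/mid/max 270.5 270.5 270.5
53 10 x med 517.2 y min/mid/max 254.6 263.7 272.7
61 13 x med 516.7 y min/mid/max 252.4 263.7 274.9
69 15 x med 518.2 y min/mid/max 253.2 263.3 273.3
77 13 x med 518.4 y min/mid/max 254.6 263.5 272.5
85 11 x med 517.7 y min/mid/max 253.9 263.1 272.3
93 14 x med 518.1 y min/mid/max 254.0 262.7 271.4
101 13 x med 518.2 y min/mid/max 254.7 263.0 271.4
109 12 x med 518.4 y min/mid/max 255.4 262.6 269.9
117 5 x med 526.0 y min/mid/max 252.3 263.7 275.1
125 29 x med 525.8 y min/mid/max 247.9 262.2 276.5
133 68 x med 521.7 y min/mid/max 249.0 262.7 276.3
141 26 x med 518.9 y min/mid/max 248.4 262.8 277.2
149 28 x med 517.7 y min/mid/max 244.2 262.4 280.5
157 29 x med 518.3 y min/mid/max 240.2 261.7 283.3
165 25 x med 517.5 y min/mid/max 235.6 260.6 285.6
173 18 x med 521.0 y min/mid/max 237.6 262.2 286.8
181 23 x med 520.0 y min/mid/max 235.7 261.8 287.9
189 36 x med 520.7 y min/mid/max 228.3 262.5 296.6
```

View pics/s7.png

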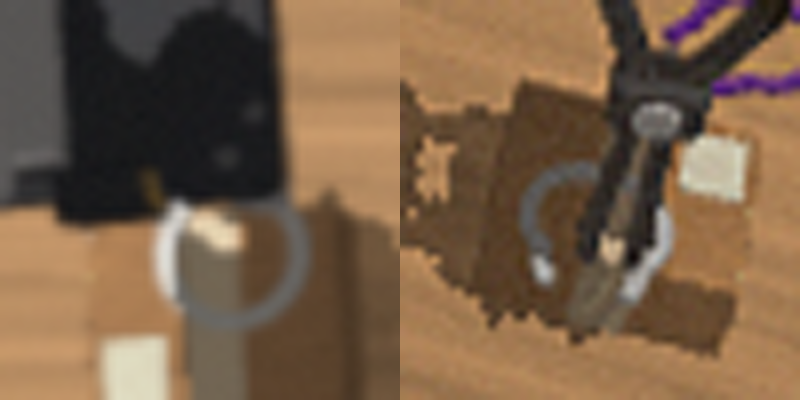

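```bash
python3 - <<'E'
from h import *
s=load("scene","7");g=lambda x,y,z:(onz(s,335+(x-400)/8-.5,189+y/8-.5,z)*1000).round(1)
print("jaw",g(592,258,.048),g(640,252,.048),"ends",g(545,280,.0355),g(628,297,.0355))
im=cv2.resize(s["img"][200:240,340:390],(800,640),interpolation=cv2.INTER_CUBIC)[:600]
cv2.imwrite("pics/j7.png",im)
E
```

```text
jaw [516.2 259.3  48. ] [508.1 272.8  48. ] ends [519.9 247.8  35.5] [516.6 273.4  35.5]
```

View pics/j7.png

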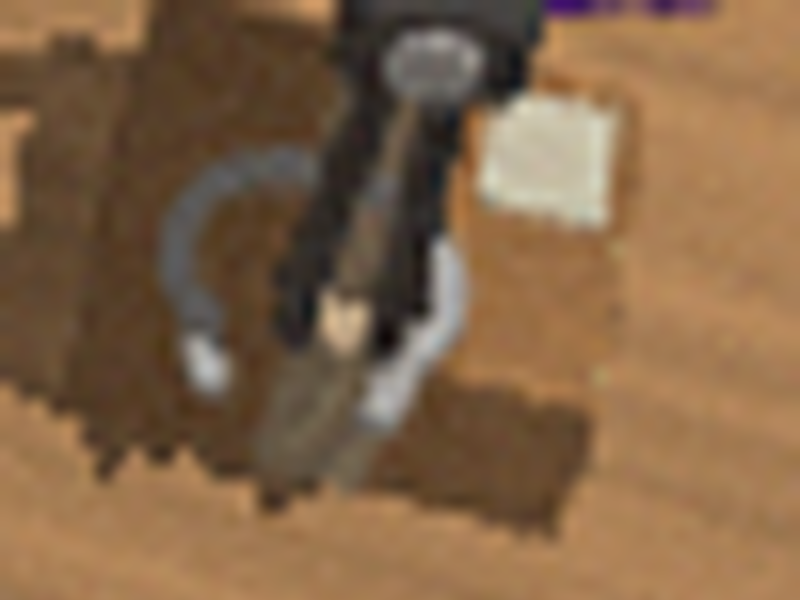

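```bash
python3 - <<'E'
from h import *
s=load("scene","7");g=lambda x,y,z:(onz(s,340+x/16-.5,200+y/16-.5,z)*1000).round(1)
for z in(.046,.050):print("jaw",g(292,335,z),g(388,345,z),g(340,340,z))
print("ends tip",g(210,385,.0355),g(380,418,.0355))
E
```

```text
jaw [514.2 257.5  46. ] [510.5 271.8  46. ] [512.3 264.7  46. ]
jaw [517.7 257.3  50. ] [513.9 271.6  50. ] [515.8 264.5  50. ]
ends tip [520.1 247.8  35.5] [516.4 273.9  35.5]
```

```bash
python3 -m jog '[[[-1,-3.5,0,0,0,0,0.62],[0,0,-5,0,0,0,0.62],[0,0,0,0,0,0,0.62],[0,0,0,0,0,0,0.62]]]'; python3 st.py;python3 snap.py 8 .505 .26 .06 50;python3 - <<'E'
from h import *
s=load("scene","8")
cv2.imwrite("pics/j8.png",cv2.resize(s["img"][200:240,340:390],(800,640),interpolation=cv2.INTER_CUBIC)[:600])
E
```

```text
time_s: 8.97
tool_pos: [0.5137, 0.2579, 0.1687]
tcp_rot: [0.134, -3.138, 0.0]
ft_force: [-0.6, -0.7, -1.8]
grip_width: 0.0583
t 8.9667 pos [513.7 257.9 168.7] yang 94.87 zax [-5.e-04 -2.e-04 -1.e+00] F [-0.6 -0.7 -1.8] T [ 0.01 -0.01  0.01] w 58.3 q [-0.54  0.55  0.04  1.76 -0.03  0.83  1.17]
top crop origin 133 189 scale 8.0
scene crop origin 335 189 scale 8.0
```

View pics/j8.png

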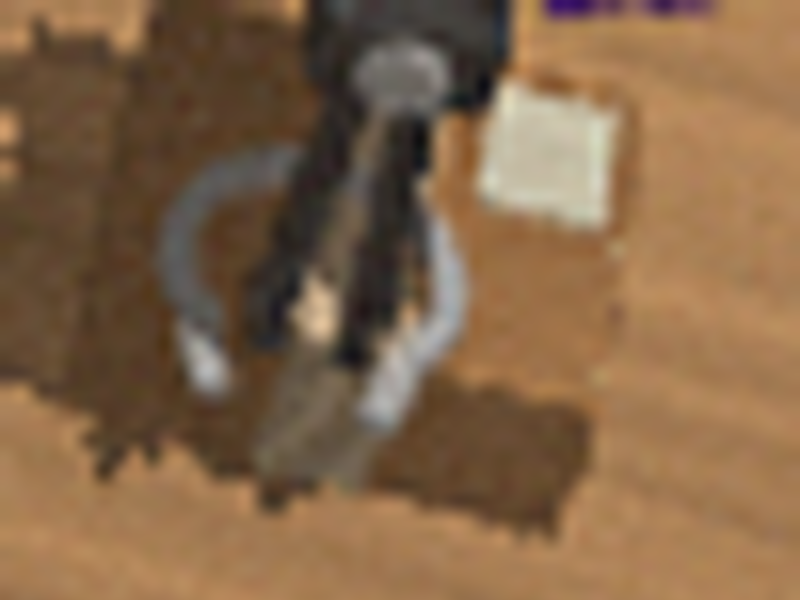

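```bash
python3 - <<'E'
from h import *
s=load("scene","8");d=(proj(s,[.513,.26,.031])-proj(s,[.513,.26,.043]))*16;print(d)
print((proj(s,[[.513,.26,.0355]])+.5-[340,200])*16)
g=lambda x,y,z:(onz(s,340+x/16-.5,200+y/16-.5,z)*1000).round(1)
print(g(265,330,.043),g(352,352,.043))
E
```

```text
[-15.71861699  46.84364381]
[[295.69607933 375.42795503]]
[512.2 253.4  43. ] [511.4 267.   43. ]
```

```bash
python3 -m jog '[[[1,0.5,-4,0,0,0,0.62],[0,0,-3,0,0,0,0.62],[0,0,-3,0,0,0,0.62],[0,0,0,0,0,0,0.62],[0,0,0,0,0,0,0.62]]]'; python3 st.py;python3 snap.py 9 .505 .26 .06 50;python3 - <<'E'
from h import *
s=load("scene","9")
cv2.imwrite("pics/j9.png",cv2.resize(s["img"][200:240,340:390],(800,640),interpolation=cv2.INTER_CUBIC)[:600])
E
```

```text
time_s: 9.48
tool_pos: [0.5146, 0.2584, 0.1585]
tcp_rot: [0.134, -3.138, 0.001]
ft_force: [0.1, -0.2, -1.8]
grip_width: 0.0588
t 9.4833 pos [514.6 258.4 158.5] yang 94.88 zax [-9.e-04 -4.e-04 -1.e+00] F [ 0.1 -0.2 -1.8] T [0.06 0.02 0.01] w 58.8 q [-0.54  0.56  0.04  1.77 -0.03  0.81  1.17]
top crop origin 133 189 scale 8.0
scene crop origin 335 189 scale 8.0
```

View pics/j9.png

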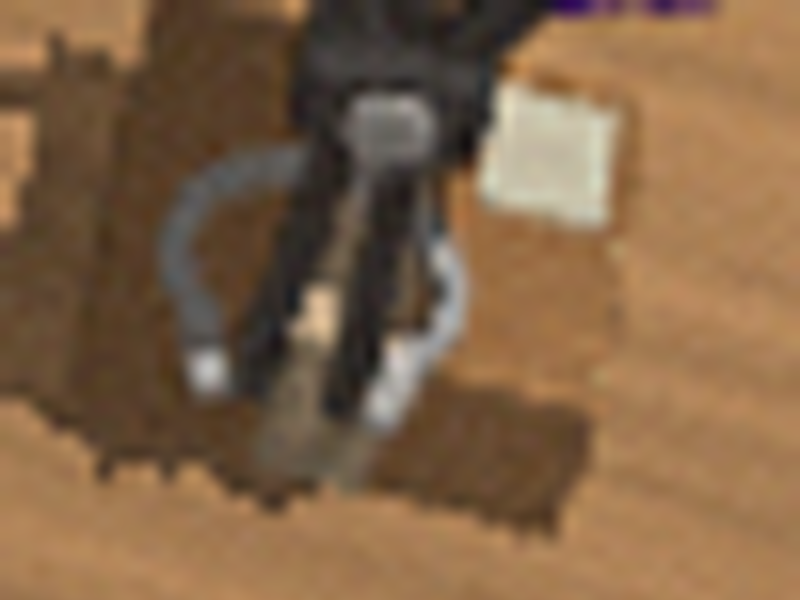

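```bash
python3 -m jog '[[[0,0,0,0,0,0,0.58],[0,0,0,0,0,0,0.55],[0,0,0,0,0,0,0.52],[0,0,0,0,0,0,0.5],[0,0,0,0,0,0,0.47],[0,0,0,0,0,0,0.44],[0,0,0,0,0,0,0.44],[0,0,0,0,0,0,0.44],[0,0,0,0,0,0,0.44]]]' 20; python3 st.py;python3 snap.py 10 .505 .26 .06 50;python3 - <<'E'
from h import *
s=load("scene","10")
cv2.imwrite("pics/j10.png",cv2.resize(s["img"][200:240,340:390],(800,640),interpolation=cv2.INTER_CUBIC)[:600])
E
```

```text
time_s: 10.33
tool_pos: [0.5149, 0.2585, 0.1589]
tcp_rot: [0.134, -3.139, -0.0]
ft_force: [0.5, -0.2, -1.1]
grip_width: 0.0422
t 10.3333 pos [514.9 258.5 158.9] yang 94.88 zax [-1.e-04  0.e+00 -1.e+00] F [ 0.5 -0.2 -1.1] T [0.03 0.01 0.05] w 42.2 q [-0.54  0.56  0.04  1.77 -0.03  0.81  1.17]
top crop origin 133 189 scale 8.0
scene crop origin 335 189 scale 8.0
```

View pics/j10.png

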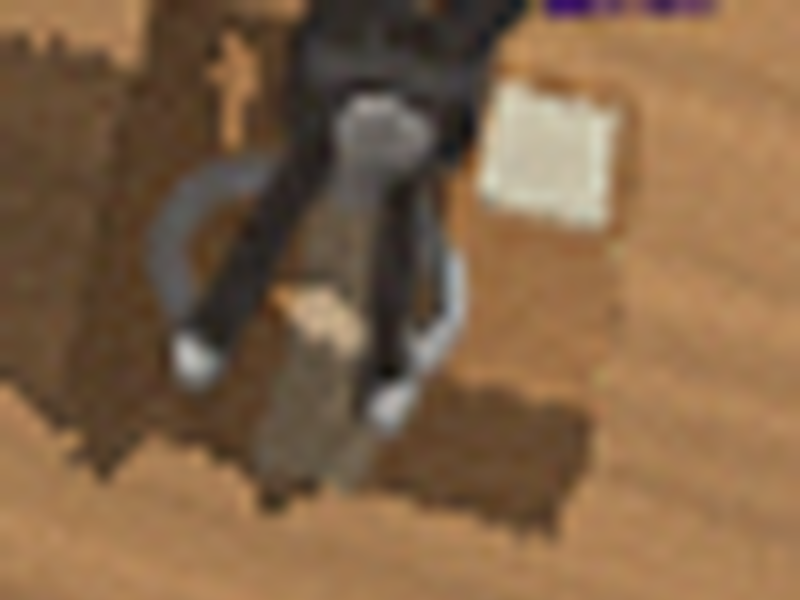

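```bash
python3 -m jog '[[[0,0,0,0,0,0,0.4],[0,0,0,0,0,0,0.36],[0,0,0,0,0,0,0.32],[0,0,0,0,0,0,0.28],[0,0,0,0,0,0,0.24],[0,0,0,0,0,0,0.2],[0,0,0,0,0,0,0.1],[0,0,0,0,0,0,0],[0,0,0,0,0,0,0],[0,0,0,0,0,0,0]]]' 25; python3 st.py;python3 snap.py 11 .505 .26 .06 50;python3 - <<'E'
from h import *
s=load("scene","11")
cv2.imwrite("pics/j11.png",cv2.resize(s["img"][200:240,340:390],(800,640),interpolation=cv2.INTER_CUBIC)[:600])
E
```

```text
time_s: 11.27
tool_pos: [0.5149, 0.2585, 0.1589]
tcp_rot: [0.134, -3.139, 0.0]
ft_force: [-0.1, 0.4, -2.6]
grip_width: 0.023
t 11.2667 pos [514.9 258.5 158.9] yang 94.88 zax [-1.e-04 -1.e-04 -1.e+00] F [-0.1  0.4 -2.6] T [ 0.01 -0.04 -0.  ] w 23.0 q [-0.54  0.56  0.04  1.77 -0.03  0.81  1.17]
top crop origin 133 189 scale 8.0
scene crop origin 335 189 scale 8.0
```

View pics/j11.png

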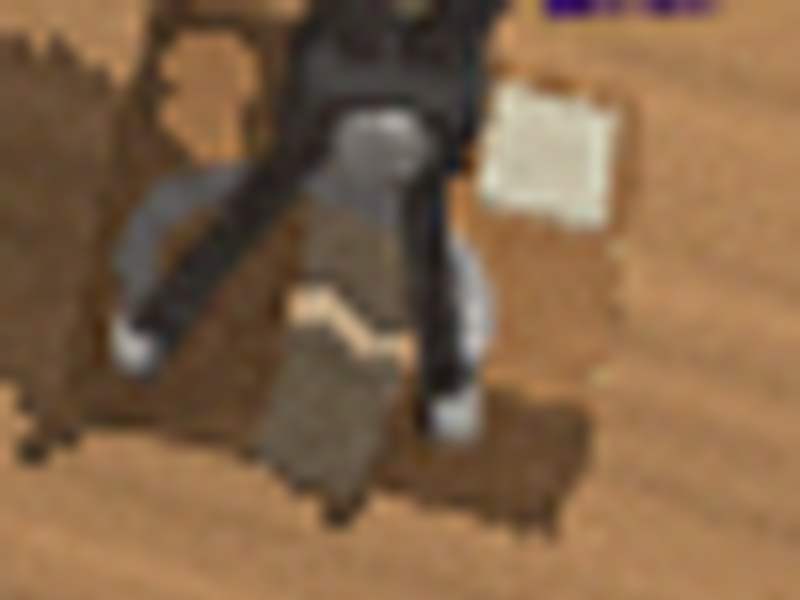

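```bash
python3 -m jog '[[[0,0,0,0,0,0,0],[0,0,0,0,0,0,0],[0,0,0,0,0,0,0],[0,0,3,0,0,0,0],[0,0,5,0,0,0,0],[0,0,8,0,0,0,0],[0,0,8,0,0,0,0],[0,0,8,0,0,0,0],[0,0,8,0,0,0,0],[0,0,0,0,0,0,0],[0,0,0,0,0,0,0]]]' 30; python3 st.py;python3 snap.py 12 .505 .26 .09 60
```

```text
time_s: 12.28
tool_pos: [0.5153, 0.2587, 0.1997]
tcp_rot: [-0.134, 3.137, 0.001]
ft_force: [-0.2, 0.4, -1.3]
grip_width: 0.0227
t 12.2833 pos [515.3 258.7 199.7] yang 94.88 zax [ 1.3e-03  8.0e-04 -1.0e+00] F [-0.2  0.4 -1.3] T [-0.04  0.05 -0.04] w 22.7 q [-0.54  0.51  0.04  1.72 -0.02  0.91  1.17]
top crop origin 125 183 scale 6.666666666666667
scene crop origin 333 176 scale 6.666666666666667
```

View pics/s12.png

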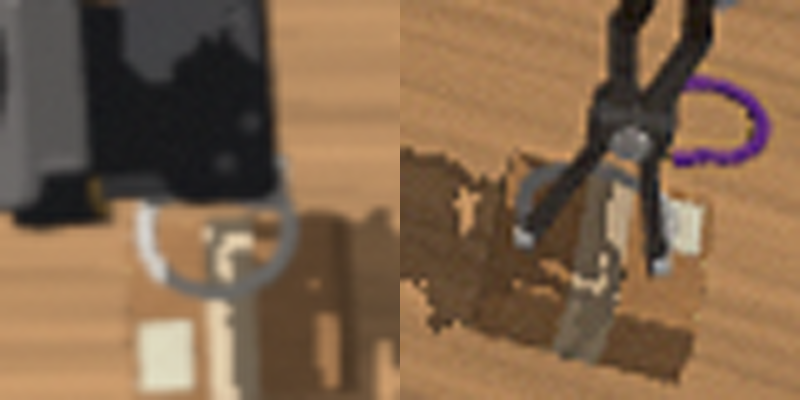

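```bash
cat > ring.py <<'E'
import sys
from h import *
np.set_printoptions(precision=1,suppress=True,linewidth=200)
k=sys.argv[1];zl,zh=float(sys.argv[2]),float(sys.argv[3]);cx,cy=float(sys.argv[4]),float(sys.argv[5])
for n in("top","scene"):
    f=load(n,k);C=cloud(f)*1000;hsv=cv2.cvtColor(f["img"],cv2.COLOR_BGR2HSV)
    m=(C[...,2]>zl)&(C[...,2]<zh)&(np.hypot(C[...,0]-cx,C[...,1]-cy)<38)
    m&=(hsv[...,2]>85)&(hsv[...,1]<70)
    P=C[m];uv=np.argwhere(m)
    if len(P)<8: print(n,len(P));continue
    c,rr=circ(P[P[:,0]<cx+12]);print(n,len(P),"circ",c,rr,"z med",np.median(P[:,2]))
    A=np.c_[P[:,:2]-c,np.ones(len(P))];w=np.ones(len(P))
    for _ in range(10):
        s=np.linalg.lstsq(A*w[:,None],P[:,2]*w,rcond=None)[0];e=np.abs(A@s-P[:,2]);w=1/np.maximum(e,.7)**.5
    print("  plane slope x,y, z@c",s[:2].round(3),s[2].round(1),"resid",np.median(e))
    a=np.degrees(np.arctan2(P[:,1]-c[1],P[:,0]-c[0]))
    for b in range(-180,180,30):
        q=P[(a>=b)&(a<b+30)]
        if len(q):print("   ",b,len(q),"z",np.median(q[:,2]),"r",np.hypot(*(q[:,:2]-c).T).mean())
E
python3 ring.py 12 66 90 490 258
```

```text
top 89 circ [501.3 257.3] 26.841966706554896 z med 79.27447046907155
  plane slope x,y, z@c [0.1 0. ] 80.0 resid 0.870586152172109
    -180 13 z 78.2477423392296 r 26.232994623181956
    -150 12 z 77.99910722859104 r 26.488462198883955
    -120 16 z 79.18276093615984 r 27.22132301053824
    -90 6 z 79.67040191368346 r 26.266041893995105
    60 7 z 80.40091190765142 r 25.866072681500214
    90 13 z 80.71144690633835 r 26.84107352506799
    120 12 z 79.20255671659282 r 27.207482537826976
    150 10 z 78.6561254957463 r 26.64950180655878
scene 43 circ [503.  258.7] 28.083048986081955 z med 79.54295206912865
  plane slope x,y, z@c [0.1 0. ] 80.2 resid 0.6118837257428567
    -180 3 z 78.76775966950899 r 26.62617527983483
    -150 4 z 77.49056655655829 r 28.63988883767706
    -120 6 z 78.94793827488012 r 28.24455877615848
    -90 5 z 79.75145318099774 r 26.361692965377777
    -60 2 z 81.5585183518262 r 28.506408815962676
    60 4 z 81.17591306592925 r 28.507167943833252
    90 9 z 79.58823374993162 r 27.768961165857455
    120 4 z 79.76108211707623 r 29.01588126475706
    150 6 z 78.59049829379833 r 27.3587907399605
```

```bash
sed -i 's/s\[:2\].round(3)/[round(float(v),3) for v in s[:2]]/' h.py ring.py; python3 ring.py 12 66 90 490 258|grep slope; python3 - <<'E'
from h import *
for n,x0,y0,k in(("top",125,183,1),("scene",333,176,1)):
    f=load(n,"12");cv2.imwrite(f"pics/r12{n}.png",cv2.resize(f["img"][y0:y0+60,x0:x0+60],(600,600),interpolation=cv2.INTER_CUBIC))
E
```

```text
plane slope x,y, z@c [0.059, 0.025] 80.0 resid 0.870586152172109
  plane slope x,y, z@c [0.072, 0.021] 80.2 resid 0.6118837257428567
```

View pics/r12top.png

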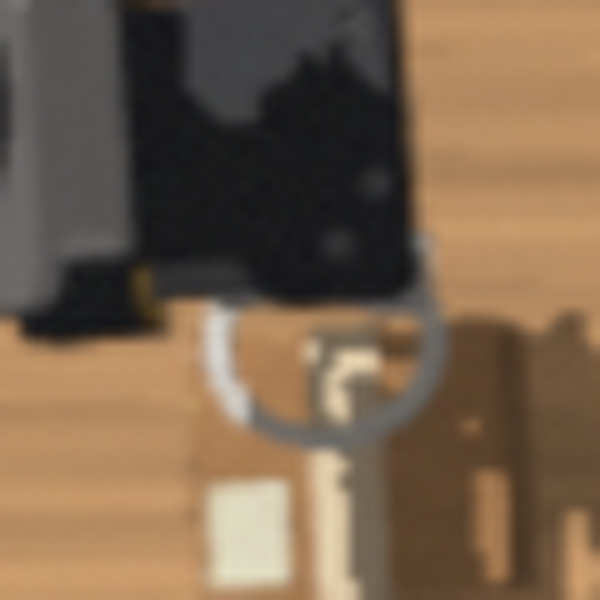

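View pics/r12scene.png

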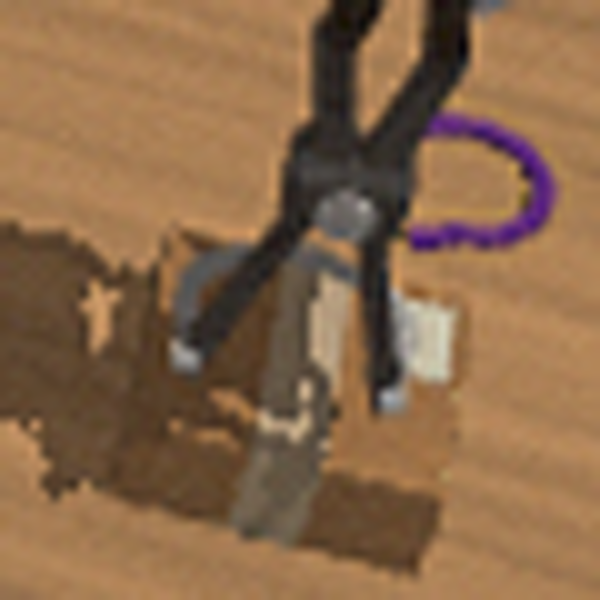

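```bash
python3 - <<'E'
from h import *
f=load("top","12");g=lambda x,y,z=.079:(onz(f,125+x/10-.5,183+y/10-.5,z)*1000).round(1)
print("back out/in",g(335,447,.0775),g(335,427,.0775)," left out",g(203,350)," right out",g(447,345),"right end tip",g(425,235,.081))
f=load("scene","12");g=lambda x,y,z=.081:(onz(f,333+x/10-.5,176+y/10-.5,z)*1000).round(1)
print("ends",g(187,357),g(397,400),"back",g(265,245,.078))
E
```

```text
back out/in [473.1 255.8  77.5] [478.  255.8  77.5]  left out [497.3 288.2  79. ]  right out [497.5 228.1  79. ] right end tip [524.5 233.3  81. ]
ends [522.  235.8  81. ] [516.1 285.6  81. ] back [475.3 246.4  78. ]
```

```bash
python3 -m jog '[[[0,0,5,0,0.01,0,0],[1.5,0.4,10,-0.004,0.01,0,0],[1.5,0.5,10,-0.004,0.01,0,0],[1.5,0.5,10,-0.004,0.01,0,0],[1.5,0.5,5,-0.004,0.01,0,0],[1,0.5,2,-0.004,0.01,0,0],[0,0,0,0,0,0,0],[0,0,0,0,0,0,0]]]' 30; python3 st.py;python3 snap.py 13 .51 .26 .12 60; python3 ring.py 13 105 135 498 258|grep -v "   "; python3 ring.py 13 105 135 498 258|grep "slope"
```

```text
time_s: 13.05
tool_pos: [0.5218, 0.2608, 0.2403]
tcp_rot: [0.131, -3.077, 0.027]
ft_force: [0.2, 0.9, -1.2]
grip_width: 0.0226
t 13.05 pos [521.8 260.8 240.3] yang 94.9 zax [-0.0609 -0.0204 -0.9979] F [ 0.2  0.9 -1.2] T [ 0.12 -0.09  0.01] w 22.6 q [-0.53  0.52  0.04  1.58 -0.03  1.1   1.18]
top crop origin 121 180 scale 6.666666666666667
scene crop origin 335 170 scale 6.666666666666667
top 113 circ [499.6 257. ] 26.32241541195832 z med 121.88441434143216
  plane slope x,y, z@c [0.035, 0.003] 122.1 resid 1.1181303127069384
scene 54 circ [500.8 258. ] 27.30874408193426 z med 121.4497839493201
  plane slope x,y, z@c [0.007, 0.005] 121.6 resid 0.813132426682941
  plane slope x,y, z@c [0.035, 0.003] 122.1 resid 1.1181303127069384
  plane slope x,y, z@c [0.007, 0.005] 121.6 resid 0.813132426682941
```

View pics/s13.png

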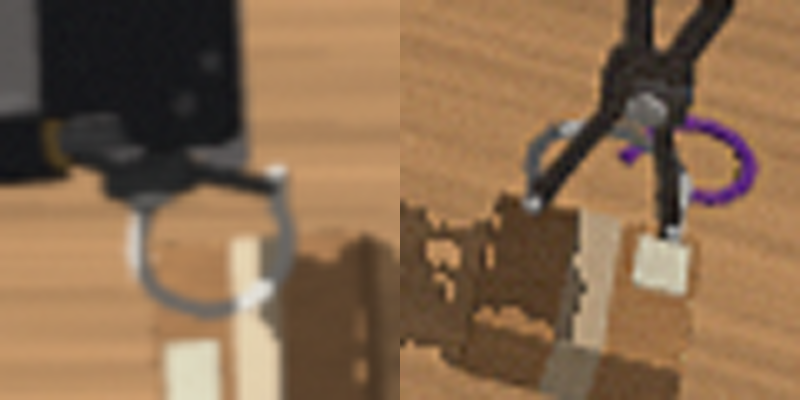

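```bash
python3 -m jog '[[[3,-9,0,0,0,0,0],[6,-19,0,0,0,0,0],[9,-27,0,0,0,0,0],[9,-28,0,0,0,0,0],[9,-28,0,0,0,0,0],[9,-28,0,0,0,0,0],[9,-28,0,0,0,0,0],[9,-28,0,0,0,0,0],[9,-28,0,0,0,0,0],[9,-28,0,0,0,0,0],[7,-23,0,0,0,0,0],[5.5,-16.5,0,0,0,0,0],[3,-10,0,0,0,0,0],[2,-6,0,0,0,0,0],[0,0,0,0,0,0,0],[0,0,0,0,0,0,0],[0,0,0,0,0,0,0]]]'; python3 st.py;python3 snap.py 14 .6 -.05 .12 60; python3 ring.py 14 105 135 598 -50|grep -v "   "
```

```text
time_s: 14.57
tool_pos: [0.6201, -0.0436, 0.2408]
tcp_rot: [0.134, -3.077, 0.025]
ft_force: [0.1, 0.5, -1.7]
grip_width: 0.0228
t 14.5667 pos [620.1 -43.6 240.8] yang 95.03 zax [-0.0604 -0.0188 -0.998 ] F [ 0.1  0.5 -1.7] T [ 0.01 -0.07  0.02] w 22.8 q [-0.03  0.58  0.08  1.48 -0.03  1.15  1.7 ]
top crop origin 252 140 scale 6.666666666666667
scene crop origin 200 159 scale 6.666666666666667
top 0
scene 48 circ [597.8 -45.3] 26.349271934744184 z med 122.0860239101782
  plane slope x,y, z@c [0.031, 0.008] 122.0 resid 1.0932847871694449
```

View pics/s14.png

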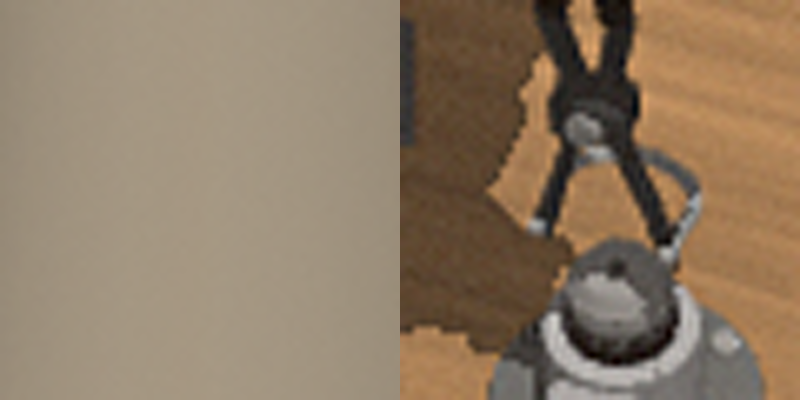

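```bash
python3 - <<'E'
from h import *
f=load("scene","14");cv2.imwrite("pics/r14.png",cv2.resize(f["img"][172:222,207:257],(600,600),interpolation=cv2.INTER_CUBIC))
E
```

```text
(no output)
```

View pics/r14.png

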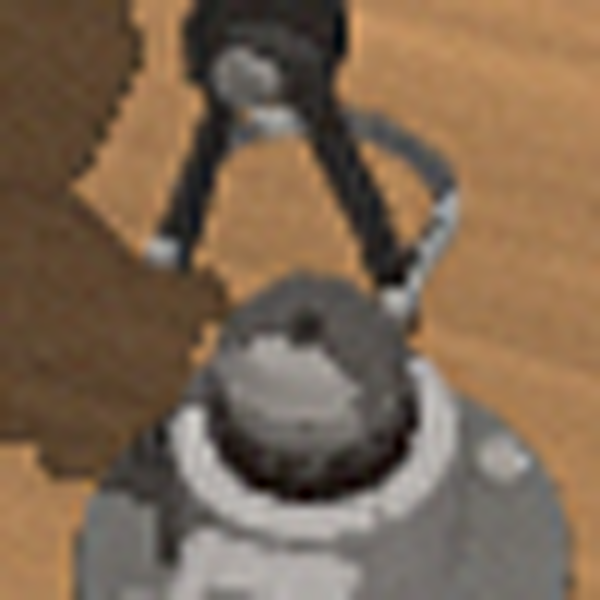

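```bash
python3 - <<'E'
from h import *
f=load("scene","13");cv2.imwrite("pics/r13s.png",cv2.resize(f["img"][178:228,345:395],(600,600),interpolation=cv2.INTER_CUBIC))
f=load("top","13");cv2.imwrite("pics/r13t.png",cv2.resize(f["img"][200:235,133:173],(800,700),interpolation=cv2.INTER_CUBIC)[:600])
E
```

```text
(no output)
```

View pics/r13s.png

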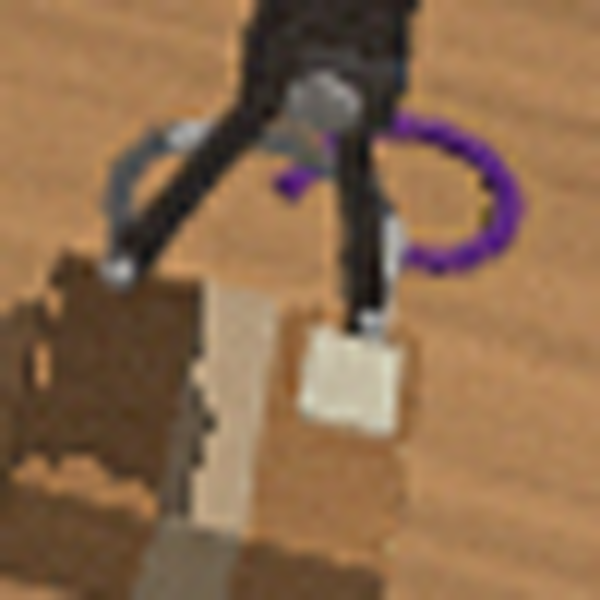

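View pics/r13t.png

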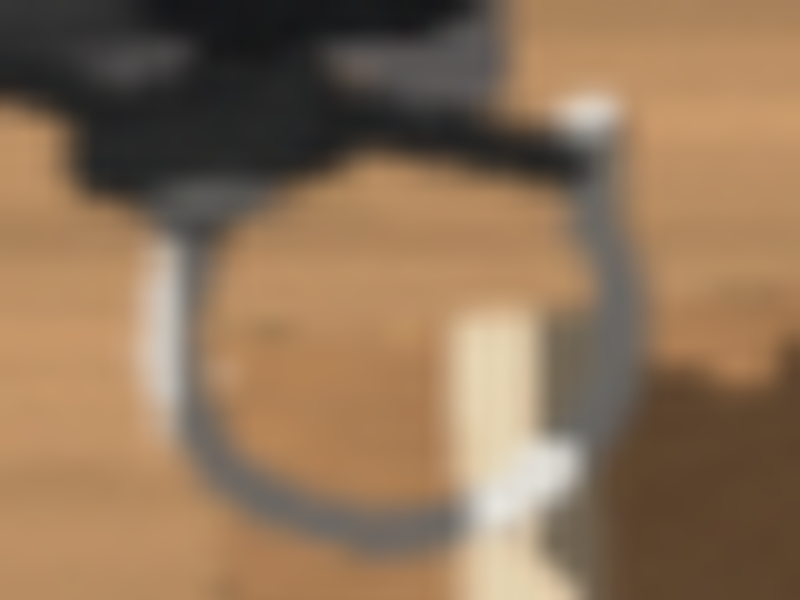

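```bash
python3 - <<'E'
from h import *
np.set_printoptions(precision=1,suppress=True)
f=load("top","13");g=lambda x,y,z=.1207:onz(f,133+x/20-.5,200+y/20-.5,z)*1000
bi,bo,l,r_,tip=g(385,515),g(385,558),g(195,330),g(603,330),g(588,105,.1215)
print("back",bi,bo,"sides",l,r_,"tip",tip)
u=np.array([np.cos(.085),np.sin(.085)])
bm=(bi+bo)[:2]/2
ym=(l+r_)[1]/2;xm=(l+r_)[0]/2
ey=np.array([bm[0]+25*u[0],0]);ey[1]=ym+(ey[0]-xm)*.085
print("eye top",ey,"hole width",l[1]-r_[1]);off=ey-tip[:2]
f13=load("scene","13");f14=load("scene","14")
a=onz(f13,345+118/12-.5,178+268/12-.5,.1215)*1000;b=onz(f13,345+374/12-.5,178+318/12-.5,.1215)*1000
c=onz(f14,207+163/12-.5,172+246/12-.5,.1215)*1000;d=onz(f14,207+400/12-.5,172+298/12-.5,.1215)*1000
print("tips13",a,b,"tips14",c,d,"diff",c-a,d-b)
print("eye13 in scene",a[:2]+off,"eye14 from tip",c[:2]+off, "from mean",((c+d)/2)[:2]+(a[:2]+off-((a+b)/2)[:2]))
f0=load("scene","0")
print("post dot",onz(f14,207+307/12-.5,172+323/12-.5,.084)*1000)
# post top face contour: dark/edges measure
E
```

```text
back [476.1 258.6 120.7] [471.1 258.6 120.7] sides [498.1 281.4 120.7] [497.4 233.2 120.7] tip [523.8 235.1 121.5]
eye top [498.5 257.4] hole width 48.134370557573675
tips13 [520.9 235.1 121.5] [514.9 284.  121.5] tips14 [619.2 -69.5 121.5] [613.9 -19.8 121.5] diff [  98.2 -304.6    0. ] [  99.  -303.8    0. ]
eye13 in scene [495.7 257.4] eye14 from tip [593.9 -47.2] from mean [594.3 -46.8]
post dot [597.2 -49.6  84. ]
```

```bash
python3 - <<'E'
from h import *
np.set_printoptions(precision=2,suppress=True)
for n,k,(u,v) in(("top","0",(282,174)),("scene","0",(232,199)),("scene","14",(232,199))):
    f=load(n,k);g=cv2.cvtColor(f["img"],cv2.COLOR_BGR2GRAY).astype(float)
    w=g[v-2:v+4,u-2:u+4];vv,uu=np.mgrid[v-2:v+4,u-2:u+4];d=np.clip(np.median(w)-12-w,0,None)
    print(n,k,w.astype(int).tolist());U,V=(uu*d).sum()/d.sum(),(vv*d).sum()/d.sum()
    print("dot",U,V,onz(f,U,V,.084)*1000)
for n in("top","scene"):
    f=load(n);h=cv2.cvtColor(f["img"],cv2.COLOR_BGR2HSV)
    # plate: z~? grey low saturation region, print hub bright ring
    c=proj(f,[.598,-.049,.052]).astype(int);x0,y0=c-20
    b=h[y0:y0+40,x0:x0+40];print(n,x0,y0);
    for r in b: print("".join("#" if (q[1]<50 and q[2]>165) else "o" if q[1]<50 and q[2]>100 else "." if q[1]<60 else " " for q in r))
E
```

```text
top 0 [[184, 171, 155, 170, 184, 186], [170, 127, 108, 144, 182, 187], [168, 123, 103, 143, 183, 187], [184, 167, 158, 175, 186, 186], [188, 185, 182, 186, 187, 186], [188, 188, 187, 187, 184, 183]]
dot 281.8434108527132 173.51627906976745 [599.29 -49.55  84.  ]
scene 0 [[144, 148, 129, 149, 142, 143], [144, 113, 70, 87, 146, 142], [145, 100, 45, 82, 141, 141], [144, 134, 135, 140, 145, 142], [146, 142, 144, 143, 140, 141], [144, 143, 141, 144, 147, 140]]
dot 232.1549295774648 198.57042253521126 [597.63 -49.24  84.  ]
scene 14 [[87, 86, 76, 90, 82, 87], [90, 67, 49, 57, 84, 85], [80, 56, 34, 47, 86, 88], [151, 75, 67, 79, 74, 84], [159, 147, 146, 148, 81, 82], [154, 156, 153, 161, 152, 86]]
dot 232.1381818181818 198.70181818181817 [598.05 -49.09  84.  ]
top 261 156
          ####oooooooo##o.              
          o###oooooooo##oo              
          o###oooooooo##oo              
          o####ooo######oo              
          o##############o..            
          o##############o..o.          
        .oo##############o..ooo.        
       oooo##############o..oo#oo    
[... 2269 characters left out ...]
o  
      ...o##o    ..........  oo#ooooooo 
     o....###.   . ....     .oo#o..ooo#o
    oo.oo.o##o.    ...     .o##oo..ooooo
   oo......###o.          .o###oo.oooo.o
   ooo.....oo##ooo..   .ooo##oo.o.oo.ooo
  oooooo....oo###oooooooo#o#ooooo.oooooo
  oooooo.....ooo##########ooooooo.oooooo
  oooooo...oooo.ooooo##oooooooooo.oooooo
  oooooo..oooooooooooooooooooooooooooooo
 .oooooo..ooooo#oooooooooooooooo..oooooo
 .oooooo..oooo###o######oooooooooooooooo
  ooooooooooo###########oooooooooooooooo
  oooooooooooooooo######oooooooooooooooo
  oooooooooooooooooo###ooooooo.ooooooooo
  ooooooo##ooooooo.####ooooooooooooooooo
  .o.oooooooooooo.o###ooooo.oooooooooooo
   o..oo##ooooooo.oo##oo..oooooooooooooo
```

```bash
python3 -m jog '[[[1.5,-1.2,-3,0,0,0,0],[1.5,-1.2,-6,0,0,0,0],[0,0,-7,0,0,0,0],[0,0,-7,0,0,0,0],[0,0,-5,0,0,0,0],[0,0,-2,0,0,0,0],[0,0,0,0,0,0,0],[0,0,0,0,0,0,0]]]'; python3 st.py;python3 snap.py 15 .6 -.05 .09 50; python3 - <<'E'
from h import *
f=load("scene","15");cv2.imwrite("pics/r15.png",cv2.resize(f["img"][177:227,207:257],(600,600),interpolation=cv2.INTER_CUBIC))
E
```

```text
time_s: 15.33
tool_pos: [0.6234, -0.048, 0.2107]
tcp_rot: [0.131, -3.078, 0.027]
ft_force: [0.5, 0.0, -1.5]
grip_width: 0.0228
t 15.3333 pos [623.4 -48.  210.7] yang 94.9 zax [-0.0602 -0.0199 -0.998 ] F [ 0.5  0.  -1.5] T [ 0.03 -0.09  0.  ] w 22.8 q [-0.03  0.61  0.08  1.5  -0.03  1.09  1.71]
top crop origin 257 147 scale 8.0
scene crop origin 206 172 scale 8.0
```

View pics/r15.png

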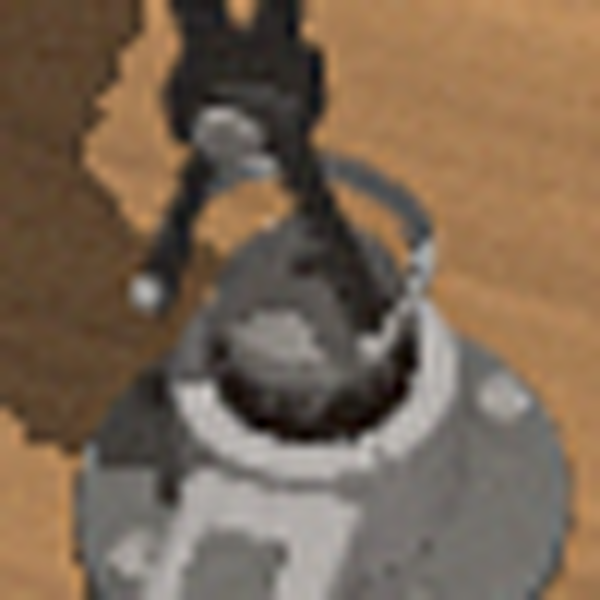

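```bash
python3 - <<'E'
from h import *
np.set_printoptions(precision=1,suppress=True)
f=load("scene","15");z=.0915
c=onz(f,207+148/12-.5,177+290/12-.5,z)*1000;d=onz(f,207+374/12-.5,177+343/12-.5,z)*1000
print(c,d,(c+d)/2, "eye", (c+d)[:2]/2+np.array([594.1-616.55,-47+44.65]))
E
python3 -m jog '[[[0,2,0,0,0,0,0],[0,0,0,0,0,0,0],[0,0,0,0,0,0,0]]]'; python3 st.py;python3 snap.py 16 .6 -.05 .09 50; python3 - <<'E'
from h import *
f=load("scene","16");cv2.imwrite("pics/r16.png",cv2.resize(f["img"][177:227,207:257],(600,600),interpolation=cv2.INTER_CUBIC))
E
```

```text
[622.3 -73.6  91.5] [617.7 -24.8  91.5] [620.  -49.2  91.5] eye [597.6 -51.5]
time_s: 15.68
tool_pos: [0.6236, -0.0456, 0.2111]
tcp_rot: [0.132, -3.078, 0.027]
ft_force: [-1.0, 0.6, -2.0]
grip_width: 0.0228
t 15.6833 pos [623.6 -45.6 211.1] yang 94.92 zax [-0.0595 -0.0198 -0.998 ] F [-1.   0.6 -2. ] T [ 0.02 -0.12  0.04] w 22.8 q [-0.03  0.61  0.08  1.5  -0.03  1.09  1.7 ]
top crop origin 257 147 scale 8.0
scene crop origin 206 172 scale 8.0
```

View pics/r16.png

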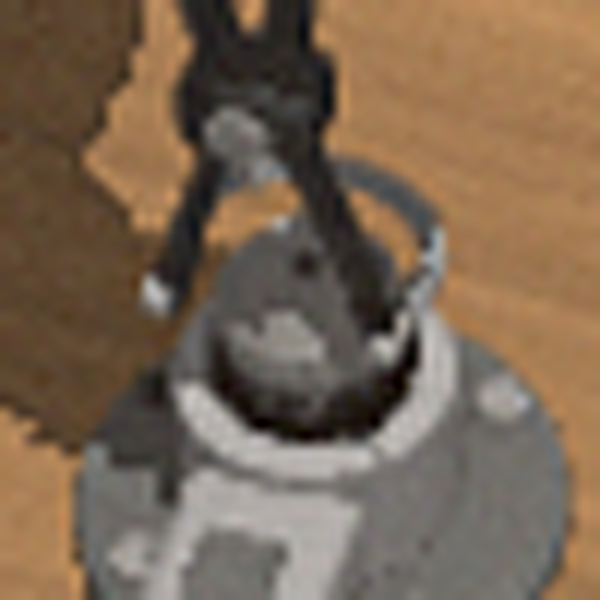

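```bash
python3 ring.py 16 87 100 598 -48|grep -A1 scene; python3 -m jog '[[[0,0,-2,0,0,0,0],[0,0,-3,0,0,0,0],[0,0,-3,0,0,0,0],[0,0,-3,0,0,0,0],[0,0,-3,0,0,0,0],[0,0,0,0,0,0,0],[0,0,0,0,0,0,0]]]'; python3 st.py;python3 snap.py 17 .6 -.05 .09 50; python3 - <<'E'
from h import *
f=load("scene","17");cv2.imwrite("pics/r17.png",cv2.resize(f["img"][177:227,207:257],(600,600),interpolation=cv2.INTER_CUBIC))
E
```

```text
scene 40 circ [597.  -45.2] 22.751187296832185 z med 92.17628280161976
  plane slope x,y, z@c [0.005, 0.008] 92.1 resid 0.8188615201261129
time_s: 16.37
tool_pos: [0.6232, -0.046, 0.1965]
tcp_rot: [0.131, -3.077, 0.027]
ft_force: [-0.1, -0.1, -1.5]
grip_width: 0.0227
t 16.3667 pos [623.2 -46.  196.5] yang 94.9 zax [-0.0606 -0.02   -0.998 ] F [-0.1 -0.1 -1.5] T [ 0.03 -0.09  0.01] w 22.7 q [-0.03  0.62  0.08  1.52 -0.03  1.06  1.7 ]
top crop origin 257 147 scale 8.0
scene crop origin 206 172 scale 8.0
```

View pics/r17.png

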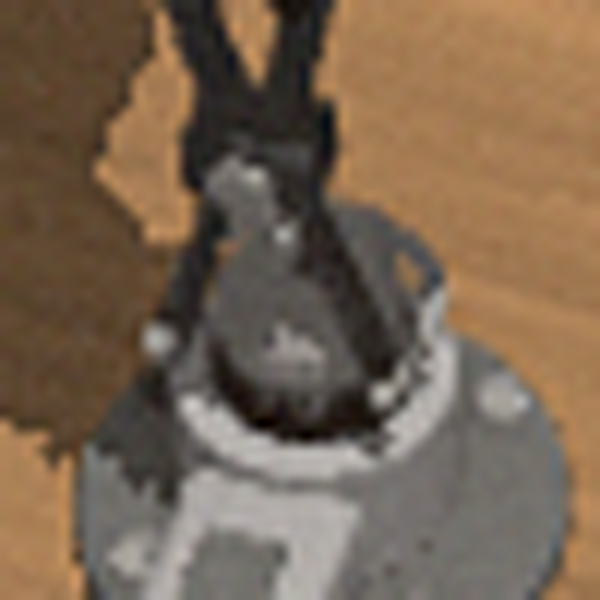

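```bash
python3 -m jog '[[[0,0,-2,0,0,0,0],[0,0,-2,0,0,0,0],[0,0,-2,0,0,0,0],[0,0,0,0,0,0,0],[0,0,0,0,0,0,0]]]'; python3 st.py; python3 -m jog '[[[0,0,-2,0,0,0,0],[0,0,-2,0,0,0,0],[0,0,-1.5,0,0,0,0],[0,0,0,0,0,0,0],[0,0,0,0,0,0,0],[0,0,0,0,0,0,0]]]'; python3 st.py;python3 snap.py 18 .6 -.05 .08 50;python3 ring.py 18 55 72 598 -48; python3 - <<'E'
from h import *
f=load("scene","18");cv2.imwrite("pics/r18.png",cv2.resize(f["img"][182:232,207:257],(600,600),interpolation=cv2.INTER_CUBIC))
E
```

```text
time_s: 16.88
tool_pos: [0.6233, -0.046, 0.1907]
tcp_rot: [0.131, -3.077, 0.027]
ft_force: [0.3, -0.3, -2.0]
grip_width: 0.0226
t 16.8833 pos [623.3 -46.  190.7] yang 94.9 zax [-0.0604 -0.02   -0.998 ] F [ 0.3 -0.3 -2. ] T [ 0.05 -0.12 -0.01] w 22.6 q [-0.03  0.63  0.08  1.53 -0.03  1.05  1.7 ]
time_s: 17.38
tool_pos: [0.6235, -0.046, 0.1854]
tcp_rot: [0.131, -3.078, 0.027]
ft_force: [0.4, 0.6, -1.9]
grip_width: 0.0229
t 17.3833 pos [623.5 -46.  185.4] yang 94.9 zax [-0.0599 -0.02   -0.998 ] F [ 0.4  0.6 -1.9] T [ 0.08 -0.09 -0.03] w 22.9 q [-0.03  0.63  0.08  1.53 -0.03  1.03  1.7 ]
top crop origin 256 148 scale 8.0
scene crop origin 206 175 scale 8.0
top 0
scene 43 circ [603.4 -48.4] 26.99452134896872 z med 67.03946576727027
  plane slope x,y, z@c [0.021, -0.016] 67.2 resid 1.1925251351556199
    -90 1 z 67.25083670281695 r 28.158972801919457
    -60 8 z 67.43074923053716 r 26.43478985591787
    -30 2 z 70.09013974545152 r 15.47753998964684
    0 5 z 70.74371723693883 r 14.890126806230388
    30 8 z 66.79400021324938 r 20.268159079983292
    60 7 z 66.89750083124724 r 28.808900306806915
    90 7 z 67.23735530409203 r 26.576391188383326
    120 4 z 66.0659240050251 r 26.417995168446577
    150 1 z 66.17570837560183 r 28.43906011282998
```

View pics/r18.png

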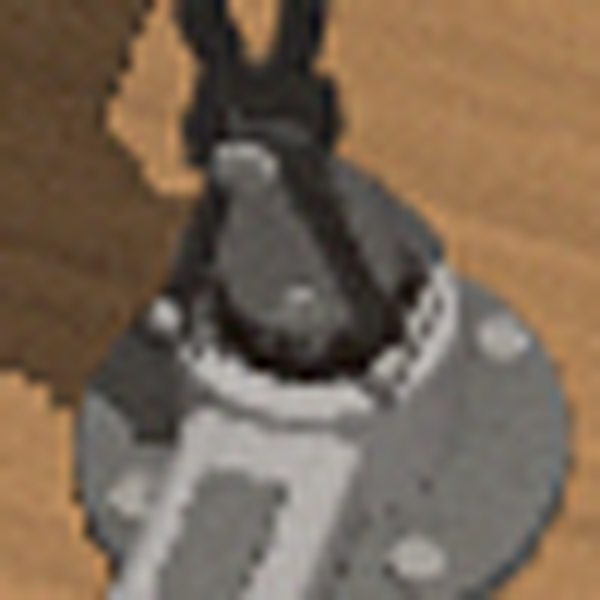

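```bash
python3 -m jog '[[[0,0,-1,0,0,0,0],[0,0,-0.8,0,0,0,0],[0,0,0,0,0,0,0],[0,0,0,0,0,0,0],[0,0,0,0,0,0,0],[0,0,0,0,0,0,0]]]'; python3 st.py;python3 snap.py 19 .6 -.05 .08 50;python3 ring.py 19 55 72 598 -48; python3 - <<'E'
from h import *
f=load("scene","19");cv2.imwrite("pics/r19.png",cv2.resize(f["img"][182:232,207:257],(600,600),interpolation=cv2.INTER_CUBIC))
C=cloud(f)*1000;m=(np.hypot(C[...,0]-599,C[...,1]+49)<14)&(C[...,2]>78)&(C[...,2]<90);print("posttop",np.median(C[m][:,2]))
m=(C[...,2]>45)&(C[...,2]<56)&(C[...,0]>670)&(C[...,0]<760)&(abs(C[...,1]+40)<25);print("link",np.median(C[m],0))
E
```

```text
time_s: 17.98
tool_pos: [0.6234, -0.046, 0.1836]
tcp_rot: [0.131, -3.078, 0.027]
ft_force: [0.2, -0.3, -1.5]
grip_width: 0.0232
t 17.9833 pos [623.4 -46.  183.6] yang 94.9 zax [-0.06  -0.02  -0.998] F [ 0.2 -0.3 -1.5] T [ 0.01 -0.1  -0.  ] w 23.2 q [-0.03  0.64  0.08  1.54 -0.03  1.03  1.7 ]
top crop origin 256 148 scale 8.0
scene crop origin 206 175 scale 8.0
top 0
scene 44 circ [601.  -49.5] 27.57389717268832 z med 65.02720118760463
  plane slope x,y, z@c [0.031, -0.008] 64.9 resid 1.3058502078287617
    -120 1 z 64.03925971117941 r 28.628864162620324
    -60 8 z 65.84653576298987 r 30.249181835288965
    -30 5 z 56.04778718042902 r 21.006873666729092
    0 4 z 70.6208089145806 r 20.545500946998224
    30 8 z 65.78168056340795 r 25.34540543583534
    60 7 z 64.45857504693487 r 29.018372358768715
    90 7 z 63.66388256701461 r 27.362687358415645
    120 4 z 64.75061722659636 r 28.073443210104163
posttop 84.61506156975874
link [716.24996003 -34.46368111  48.38190281]
```

View pics/r19.png

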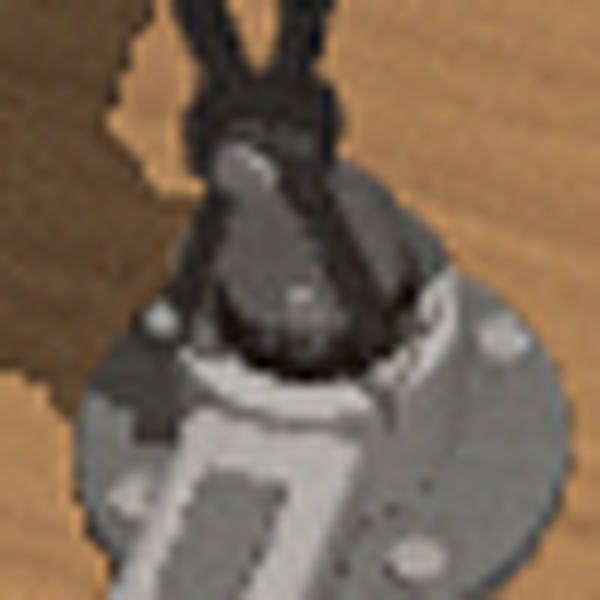

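```bash
python3 -m jog '[[[0,0,0,0,0,0,0],[0,0,0,0,0,0,0],[0,0,0,0,0,0,0],[0,0,0,0,0,0,0]]]'; python3 st.py; python3 -c "
from workcell import r
print(r.sign_off())"
```

```text
time_s: 18.42
tool_pos: [0.6234, -0.046, 0.1836]
tcp_rot: [0.131, -3.078, 0.027]
ft_force: [-0.3, 0.4, -2.7]
grip_width: 0.0227
t 18.4167 pos [623.4 -46.  183.6] yang 94.9 zax [-0.0599 -0.02   -0.998 ] F [-0.3  0.4 -2.7] T [ 0.02 -0.06  0.04] w 22.7 q [-0.03  0.64  0.08  1.54 -0.03  1.03  1.7 ]
the job is handed in; nothing more can be done
None
```

I took the pliers from the rack, spread the grey ring on the carton with them, and carried it to the post. I then slid it down to the groove and handed the job in at 18.4 s, with the pliers still squeezed at 30 N and holding the ring there.

**Last checks:**
- **Height:** the ring's mid-height is about 63 mm (from depth readings, good to about 1 mm).
- **Level:** the ring's tilt is about 0.03 rad. It sagged about 0.065 rad when lifted, so I tilted the pliers to correct it.
- **Centring:** the hole's middle is within about 1 mm of the post's axis. This comes from pictures taken above the post and the arm's travel since; I did not re-measure it at the groove.
- **Contact:** the force reading changed by no more than about 1 N all the way down the post, so I saw no sign of the ring being forced.
- **Grip:** the finger opening held steady at about 22.7 mm.

**What disagreed or stayed unconfirmed:**
- **Tool height:** the reported tool height was about 31 mm lower than the cameras showed, so I went by the cameras.
- **Finger opening:** it stopped at 22.7 mm rather than the 20 mm given for the stop. I did not measure the ring's spread angle directly.
- **Ring shift:** the ring moved about 6 mm towards its gap while being spread. I re-measured the hole's position before placing it.
- **Camera view:** the arm blocked the top camera at the post, so the final checks use the scene camera only. The two cameras differed by up to about 2 mm.

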